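# Put the hand vacuum's battery on charge

### The arm

A 7-joint arm with a two-finger parallel gripper is mounted at the origin on the work surface. World frame = base frame: x ahead of the robot, y to its left, z up, the work surface at z = 0. Lengths are in m, angles in rad, forces in N, time in s.
With the tool pointing down it reaches from about 0.4 to 0.85 m from the base axis. Payload 10.4 kg.
Tool frame: the origin (TCP) lies between the finger pads; the fingertips stand 22 mm ahead of it and the grasp point (between the pads) lies 3 mm ahead of it; z points along the fingers, y is the line along which they close (so a half turn about z gives the same grasp; the last joint's range is limited). The gripper opens to 85 mm and grips with 20 to 120 N. Pads are 22 mm wide; open, the fingers measure 114 mm over their backs; the gripper's body (76 mm by 85 mm) begins 54 mm behind the grasp point. The pads swing forward as they close: fully open they stand 13 mm farther back than shut.
Start: joints at [1.317, 0.332, -0.065, 1.46, 0.022, 1.35, -0.088], TCP at [0.143, -0.608, 0.253] pointing down, gripper open.
Joint ranges: [-2.6, 2.6], [-0.5, 2.12], [-1.47, 1.34], [0.16, 2.42], [-1.27, 4.41], [0.06, 2.06], [-2.6, 2.6]. Speed limits (rad/s): [2.22, 2.22, 2.79, 2.79, 3.14, 3.14, 3.14].

### API

Orientations are given as a unit quaternion [x, y, z, w].
In Python, from workcell import manip, camera, ticket, boxes_of, outline_of gives the robot as it stands.
- The arm moves only by the tool carry_out, never from a script. Its argument "deltas" is a list of rows, each a list of 5 numbers: the shift along the tool's x, y, z as a fraction of full scale, then the turn about the tool's z as a fraction of full scale, then the opening, from -1 (shut) to 1 (fully open), so that 0 is half open. In form: [[tx, ty, tz, spin, gripper], ...]. A call has 1 to 20 rows; each row is the pose to reach, as a shift and turn from the pose commanded when the call began, along the tool's axes at that moment; what a row does not reach only later rows make up. Full scale, the value 1, is 150 mm for a shift and 30 degrees for a turn. A row lasts 1/8 s, in which the tool goes at most 62.5 mm and 10.7 degrees, less where a joint would pass 70% of its speed; a pose out of reach is approached as far as the arm can. A call with a number of a shift or a turn outside -1 to 1 is refused whole. A call with a gripper value outside its range is refused whole. The fingers move at their own pace and stop on an object; "force" is the grip in N (left out, the last holds). Time passes only in rows, so rows that repeat a pose let the fingers close. It gives the time, the measured TCP pose, the force, the opening and the grip force at its end, in the units of the state.
- manip.get_obs(): the state, without advancing time (a new reading comes with each control period).
- camera(name): name is "scene" or "top"; returns a dict with "img" (480x640x3 uint8, red, green, blue), "depth" (480x640 float32, m along the optical axis (not along the pixel's ray), 0 where there is no reading), "vertical_fov" (degrees; the focal length in pixels is half the picture's height over the tangent of half this angle, whatever the lens; pixels are square), "cx", "cy" (the principal point, pixels), "R" (3x3) and "t" (3): a world point X has camera coordinates R X + t. Camera axes: x right, y down, z forward; pixel columns grow to the right and rows downward; lengths in m; the calibration is good to about 2 mm. A picture is of the moment at which its call begins.
- ticket.hand_in(): hands the job in; it is judged then, once.
Trained networks look in a picture, given as the dict that the camera call returned (one of the last four; its "shot" number tells which), for a name from the list of things; names that differ only in an ending like _2 or _b are one class to them, and where a whole thing is asked for, a point or a joint stands for the part that bears it (a point fixed in the world has none). Each returns a list of dicts, best first, with "conf" (0 to 1); they miss things now and then, are a little off and sometimes report something else, mostly with a low value. They report only what shows in the picture. A call takes as long as a camera call.
- boxes_of(query, picture): "position" ([x, y, z] in m, in world coordinates, good to about 4 mm: the middle of the surface that is visible of it).
- outline_of(query, picture): "region" (480x640 bool, what is visible of it).
The state is a dict: "clock": time; "joint_pos": joint angles; "joint_velocities": joint speeds; "tau": joint torques, N m; "position": TCP position; "ee_rot": TCP orientation; "ft_force": force on the tool from outside, world axes, zero at the start; "torque": the same for the moment, N m; "grip_width": opening from 0.0 (shut) to 1.0 (fully open); "grasp_force": force on a finger pad.
Only numpy, scipy, OpenCV 4.12 (cv2) and the standard library are available. Lean on these libraries where they do the work, as an engineer would, in place of code of your own. Each camera call takes 0.05 s, during which the arm holds its last target. There are 200 camera calls.

### The job

The battery pack of the counter's hand vacuum is flat: squeeze the two release buttons on its sides together, draw the pack out of the back of the vacuum along the way it leans, and push it fully home in the desk charger so that it is latched there, standing upright with both buttons sprung back out. Leave the other things on the counter and on the glass shelf where they are.

Things in the scene. Friction and masses are not known exactly. Their poses are not given: they have to be found in the camera images.
- pack: The flat battery pack: dark plastic, 112 mm long, about 0.3 to 0.5 kg. Origin: centre of the end face of its plug, the end deep in the vacuum. z runs along the pack, out of the vacuum; y runs from button to button. Plug: z = 0 to 50 mm, 34 (x) by 42 mm (y), its first 12 mm tapered to 24 by 32. Head, outside the vacuum: z = 50 to 112 mm, 46 (x) by 52 mm (y). Usable either way round about z.
- pack_buttons (a point): Midpoint between the two release buttons, on the pack's centre line at z = 91 mm of the pack, 21 mm below the head's end; axes as the pack. The buttons are grey ribbed pads, 22 (x) by 28 mm (z), on the head's two y sides, 6 mm proud: 64 mm across both when out, 52 mm (flush with the head) when squeezed. The head can be carried gripped through them.
- button_left (a joint): Travel of the button on the pack's +y side, m: 0 out, 0.006 flush. Its spring takes about 4 N to start and 11 N at flush. It carries a latch tongue at z = 13 to 28 mm of the plug, 5 mm proud of the plug's y side when out, that moves with the button and is 1 mm below the plug's side at flush.
- button_right (a joint): The same for the button and tongue on the pack's -y side.
- vac_station: Fixed stand with the hand vacuum. Origin: on the counter; x points to the vacuum's nozzle, z up. The vacuum leans 38 degrees from vertical, rising from the nozzle towards -x (the robot), the pack in its upper end. Foot 250 by 130 mm. A glass shelf with jars covers it: x = -92 to 125, y = -150 to 150 mm, underside at 380 mm, on four 14 mm posts at its corners.
- shelf_edge (a point): Middle of the glass shelf's lower front edge, 380 mm above the counter, straight above the pack's buttons (105 mm over them): a gripper cannot come down on them vertically, but held along the vacuum's leaning axis it passes in front of the edge.
- vac_seat (a point): Floor centre of the vacuum's battery bay; the pack's origin lies here when home. Axes as vac_station (not leaning). The bay is 49 mm deep, its housing 60 mm by 72 mm (across the buttons) outside. Ledges catch the tongues: the pack comes out, along its own z, only with both buttons in (over about 3.5 mm each).
- charger: Fixed desk charger, a plastic block 150 mm (x) by 104 mm (y), 67 mm high, with an upright, open-topped bay for the pack. Origin: on the counter, under the bay's centre, which is 63 mm from its front (-x) edge and 87 mm from its back; z up.
- charger_seat (a point): Floor centre of the charger's bay, 18 mm above the counter; axes as the charger. Bay 38 (x) by 46 mm (y), 49 mm deep, edges bevelled 2 mm. The pack goes in plug down, y along y, both buttons held in, until it meets the floor (origin at this point, head 1 mm above the charger). Let go there (within 1.5 mm) the tongues spring out under ledges; higher up they jam and the buttons stay in.
- jar_large: Swing-top glass jar, 92 mm wide, 125 mm high, on the glass shelf. Origin: centre of its foot. Leave alone.
- jar_small: Swing-top glass jar, 84 mm wide, 95 mm high, on the glass shelf. Origin: centre of its foot. Leave alone.
- cup: White mug, 80 mm wide, 62 mm high, under the shelf beside the vacuum. Origin: centre of its foot. Leave alone.
- bean_tin: Steel tin, 68 mm wide, 120 mm high, under the shelf on the other side of the vacuum. Origin: centre of its foot. Leave alone.
- pitcher: Steel milk pitcher, 80 mm wide, 105 mm high, behind the charger (+x). Origin: centre of its foot. Leave alone.
- tamper: Steel tamper, 58 mm wide, 90 mm high, behind the charger (+x). Origin: centre of its foot. Leave alone.
- brush: Grinder brush lying on the counter in front of the charger (-x), 170 mm long. Leave alone.

How it is judged:
By the outcome, as a careful person would: the job done as asked, in the order asked, and still so for the second after the job is handed in, with the robot touching nothing.
It also fails if it takes over 58 s, if anything falls off the work surface, if the arm or the gripper's body presses on something with over 40 N, if the wrist force passes 120 N, or if a joint passes its speed limit or range.

## Working session

There is one attempt and no reset: what is moved stays moved. The work goes in short steps, Python scripts to look and compute and a tool call to move; the robot and the scene stay as the last step left them, time stands still between calls to the robot, and variables do not carry over. Pictures are saved under pics/ and viewed, at most 10 in all, crops included, and the job is handed in when it is done.

Besides the shell and the picture viewer there is one more tool, called after ">>>" by a JSON object that holds its "name" and its "arguments", one argument or row to a line. carry_out: Moves the arm, as the interface text tells. Its arguments: {"type":"object","properties":{"deltas":{"type":"array","items":{"type":"array","items":{"type":"number"}}},"force":{"type":"number"}},"required":["deltas"]}

```bash
mkdir -p pics; ls; cat > h.py <<'E'
import numpy as np, cv2
from workcell import manip, camera, ticket, boxes_of, outline_of
from scipy.spatial.transform import Rotation as Ro
def cloud(p):
    f=240/np.tan(np.radians(p['vertical_fov'])/2); d=p['depth']
    v,u=np.mgrid[:480,:640]
    X=np.stack([(u-p['cx'])/f*d,(v-p['cy'])/f*d,d],-1)
    return (X-p['t'])@p['R']
def proj(p,X):
    f=240/np.tan(np.radians(p['vertical_fov'])/2); c=p['R']@np.array(X)+p['t']
    return c[:2]/c[2]*f+[p['cx'],p['cy']]
E
python3 - <<'E'
from h import *
o=manip.get_obs()
for k in('clock','position','ee_rot','joint_pos','grip_width'):print(k,np.round(o[k],4))
for n in('scene','top'):
    p=camera(n); cv2.imwrite(f'pics/{n}0.png',p['img'][:,:,::-1]); C=cloud(p)
    print(n,np.round(-p['R'].T@p['t'],3))
    for q in('pack','pack_buttons','button_left','vac_station','charger','cup','bean_tin','pitcher','tamper','brush','jar_large','jar_small'):
        r=boxes_of(q,p); print(q,[(np.round(x['position'],3).tolist(),round(x['conf'],2)) for x in r[:3]])
    np.savez(f'{n}0.npz',C=C,img=p['img'],depth=p['depth'])
E
```

```text
pics
clock 0.0
position [ 0.1429 -0.6081  0.2525]
ee_rot [ 9.933e-01  1.151e-01 -1.000e-04 -7.000e-04]
joint_pos [ 1.3174  0.3329 -0.0647  1.461   0.0216  1.3499 -0.0885]
grip_width 0.9986
scene [ 0.923 -0.621  0.785]
pack [([0.492, 0.238, 0.272], 0.61)]
pack_buttons [([0.491, 0.236, 0.275], 0.69), ([0.693, -0.132, 0.03], 0.55)]
button_left [([0.49, 0.235, 0.274], 0.52)]
vac_station [([0.623, 0.203, 0.219], 0.67), ([0.619, -0.231, 0.054], 0.58)]
charger [([0.621, -0.237, 0.059], 0.83)]
cup [([0.67, 0.341, 0.043], 0.62)]
bean_tin [([0.565, 0.111, 0.087], 0.88), ([0.62, -0.23, 0.054], 0.41)]
pitcher [([0.743, -0.237, 0.067], 0.89)]
tamper [([0.692, -0.132, 0.031], 0.6)]
brush [([0.448, -0.292, 0.018], 0.95)]
jar_large [([0.605, 0.127, 0.467], 0.73)]
jar_small [([0.638, 0.28, 0.447], 0.64)]
top [0.519 0.016 1.349]
pack [([0.46, 0.274, 0.289], 0.59)]
pack_buttons [([0.456, 0.264, 0.29], 0.44), ([0.618, 0.296, 0.486], 0.15)]
button_left []
vac_station [([0.556, 0.242, 0.392], 0.59)]
charger [([0.604, -0.209, 0.06], 0.55)]
cup []
bean_tin [([0.552, 0.109, 0.107], 0.54)]
pitcher [([0.745, -0.23, 0.041], 0.75)]
tamper [([0.68, -0.122, 0.024], 0.71), ([0.581, 0.154, 0.519], 0.4)]
brush [([0.436, -0.289, 0.016], 0.84), ([0.459, 0.266, 0.289], 0.25)]
jar_large [([0.582, 0.154, 0.52], 0.86), ([0.565, 0.24, 0.39], 0.28)]
jar_small [([0.616, 0.298, 0.485], 0.82), ([0.46, 0.272, 0.29], 0.17)]
```

View pics/scene0.png

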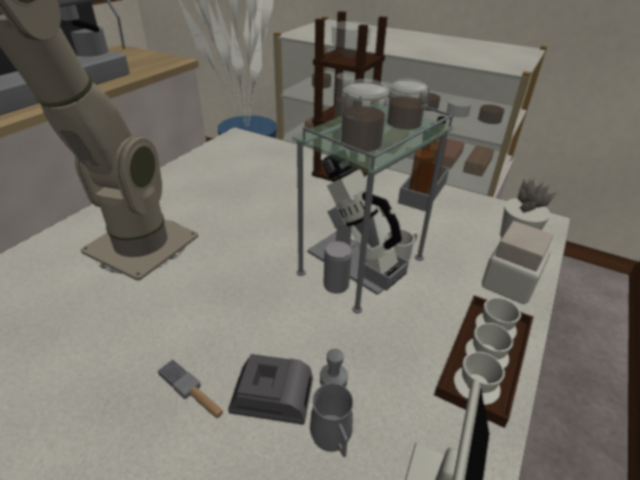

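View pics/top0.png

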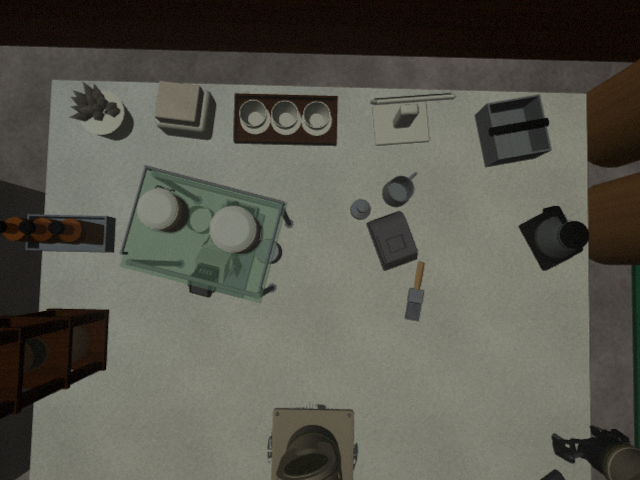

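The scene picture shows the vacuum under the glass shelf, with the pack head at about (350,210) px. In the top picture the head shows in front of the shelf edge at (202,290). The charger is at (392,240), yawed, with the brush at (415,300) and the pitcher and tamper behind it. I'll measure yaws and poses next.

>>> {"name": "carry_out", "arguments": {
  "deltas": [
    [0,0,-0.3,0,1],
    [0,0,-0.7,0,1],
    [0,0,-1,0,1],
    [0,0,-1,0,1]
  ]
}}

```text
clock: 2.2
position: [0.1433, -0.6093, 0.4076]
ee_rot: [0.993, 0.115, 0.001, 0.003]
ft_force: [0.5, -1.3, -1.0]
grip_width: 0.997
grasp_force: 0.0
```

>>> {"name": "carry_out", "arguments": {
  "deltas": [
    [0,0,-0.4,0,1],
    [0,0,-0.8,0,1],
    [0,0,-1,0,1],
    [0,0,-1,0,1]
  ]
}}

```text
clock: 2.7
position: [0.1432, -0.6088, 0.5545]
ee_rot: [0.993, 0.115, 0.0, 0.001]
ft_force: [0.4, -0.4, -1.4]
grip_width: 1.005
grasp_force: 0.0
```

```bash
python3 - <<'E'
from h import *
o=manip.get_obs()
for k in('clock','position','ee_rot','joint_pos','grip_width','ft_force'):print(k,np.round(o[k],4))
E
```

```text
clock 2.7
position [ 0.1432 -0.6088  0.5545]
ee_rot [9.933e-01 1.152e-01 3.000e-04 1.300e-03]
joint_pos [ 1.2849  0.4093 -0.0346  0.7274  0.0152  2.0024 -0.0804]
grip_width 1.0047
ft_force [ 0.3577 -0.3537 -1.4291]
```

>>> {"name": "carry_out", "arguments": {
  "deltas": [
    [0,0,-0.4,0,1],
    [0,0,-0.8,0,1],
    [0,0,-1,0,1],
    [0,0,-1,0,1],
    [0,0,-1,0,1]
  ]
}}

```text
clock: 3.32
position: [0.1419, -0.5427, 0.7256]
ee_rot: [0.984, 0.108, 0.025, 0.143]
ft_force: [0.3, 0.5, -0.4]
grip_width: 1.002
grasp_force: 0.0
```

```bash
python3 - <<'E'
from h import *
o=manip.get_obs()
for k in('clock','position','ee_rot','joint_pos','grip_width','ft_force'):print(k,np.round(o[k],4))
print(Ro.from_quat(o['ee_rot']).as_matrix().round(3))
E
```

```text
clock 3.325
position [ 0.1419 -0.5427  0.7256]
ee_rot [0.9836 0.1076 0.0246 0.1427]
joint_pos [ 0.7429  0.316   0.9661  0.5785 -0.4086  2.0566  0.045 ]
grip_width 1.0024
ft_force [ 0.3101  0.4874 -0.3566]
[[ 0.976  0.205  0.079]
 [ 0.219 -0.936 -0.275]
 [ 0.018  0.286 -0.958]]
```

>>> {"name": "carry_out", "arguments": {
  "deltas": [
    [0,0,0.3,0,1],
    [0,0,0.6,0,1],
    [0,0,1,0,1],
    [0,0,1,0,1]
  ]
}}

```text
clock: 3.82
position: [0.1553, -0.5829, 0.5736]
ee_rot: [0.985, 0.109, 0.024, 0.135]
ft_force: [-0.6, 0.8, 1.5]
grip_width: 0.997
grasp_force: 0.0
```

```bash
python3 - <<'E'
from h import *
o=manip.get_obs()
for k in('clock','position','ee_rot','joint_pos','grip_width','ft_force'):print(k,np.round(o[k],4))
print(Ro.from_quat(o['ee_rot']).as_matrix().round(3))
E
```

```text
clock 3.825
position [ 0.1553 -0.5829  0.5736]
ee_rot [0.9845 0.1091 0.0237 0.1351]
joint_pos [ 4.2390e-01  1.6120e-01  9.9060e-01  1.1054e+00 -1.6330e-01  1.6690e+00
  1.1000e-03]
grip_width 0.9968
ft_force [-0.5808  0.7808  1.4943]
[[ 0.975  0.208  0.076]
 [ 0.221 -0.94  -0.261]
 [ 0.017  0.271 -0.962]]
```

```bash
cat > fk.py <<'E'
import numpy as np, itertools
from scipy.spatial.transform import Rotation as Ro
from scipy.optimize import least_squares
LO=np.array([-2.6,-.5,-1.47,.16,-1.27,.06,-2.6]);HI=np.array([2.6,2.12,1.34,2.42,4.41,2.06,2.6])
D=[([1.3174,.3329,-.0647,1.461,.0216,1.3499,-.0885],[.1429,-.6081,.2525],[.9933,.1151,-.0001,-.0007]),
([1.2849,.4093,-.0346,.7274,.0152,2.0024,-.0804],[.1432,-.6088,.5545],[.9933,.1152,.0003,.0013]),
([.7429,.316,.9661,.5785,-.4086,2.0566,.045],[.1419,-.5427,.7256],[.9836,.1076,.0246,.1427]),
([.4239,.1612,.9906,1.1054,-.1633,1.669,.0011],[.1553,-.5829,.5736],[.9845,.1091,.0237,.1351])]
def fk(q,P):
    s,L,o=P; R=Ro.from_euler('z',s[0]*q[0]+o[0]);p=np.array([0,0,L[0]])
    ax='zyzyzyz'
    for i in range(1,7):
        R=R*Ro.from_euler(ax[i],s[i]*q[i]+o[i])
        if i==2:p=p+R.apply([L[4],0,L[1]])
        if i==3:p=p+R.apply([L[5],0,0])
        if i==4:p=p+R.apply([0,0,L[2]])
        if i==5:p=p+R.apply([L[6],0,0])
    return p+R.apply([0,0,L[3]]),R
E
python3 - <<'E'
from fk import *
best=[]
for s3,s5,s7,s1 in itertools.product([1,-1],repeat=4):
  for o7 in (0,np.pi/2,np.pi,-np.pi/2):
    s=[s1,1,s3,1,s5,1,s7]
    def f(x):
        e=[]
        for q,p,r in D:
            pp,R=fk(q,(s,[0]*7,[0]*6+[o7])); e.append((R.inv()*Ro.from_quat(r)).as_rotvec())
        return np.ravel(e)
    best.append((np.linalg.norm(f(0)),s,o7))
best.sort(key=lambda b:b[0]); print(best[:3])
_,s,o7=best[0]
def g(L):
    return np.ravel([fk(q,(s,L,[0]*6+[o7]))[0]-p for q,p,r in D])
r=least_squares(lambda L:np.r_[g(L),1e-4*L[4:]],[.3,.35,.35,.2,0,0,0]); print(r.x.round(4),g(r.x).round(4))
E
```

```text
[(np.float64(0.00029813213446981527), [-1, 1, -1, 1, -1, 1, -1], 1.5707963267948966), (np.float64(0.25554558667630983), [-1, 1, -1, 1, -1, 1, 1], 1.5707963267948966), (np.float64(0.8815744150372359), [-1, 1, -1, 1, 1, 1, -1], 1.5707963267948966)]
[ 0.3282  0.3174  0.4798  0.2432  0.0168  0.0202 -0.0388] [ 0.0461  0.0161  0.0013  0.0456  0.0131 -0.0015 -0.0013  0.0026  0.0012
  0.0144  0.0012 -0.001 ]
```

```bash
cat > st.py <<'E'
from h import *; import json
o=manip.get_obs(); open('log.jsonl','a').write(json.dumps([list(map(float,o[k])) for k in('joint_pos','position','ee_rot')])+'\n')
M=Ro.from_quat(o['ee_rot']).as_matrix()
print(round(o['clock'],2),np.round(o['position'],4),'q',np.round(o['joint_pos'],3),'F',np.round(o['ft_force'],1),'w',round(o['grip_width'],3),round(o['grasp_force'],1)); print(M.round(3))
E
echo
```

>>> {"name": "carry_out", "arguments": {
  "deltas": [
    [0.22,-0.31,-0.08,0,1],
    [0.45,-0.62,-0.16,0,1],
    [0.68,-0.94,-0.25,0,1],
    [0.68,-0.94,-0.25,0,1]
  ]
}}

```text
clock: 4.32
position: [0.2238, -0.4163, 0.5821]
ee_rot: [0.983, 0.111, 0.027, 0.142]
ft_force: [-0.4, -1.6, -0.7]
grip_width: 0.999
grasp_force: 0.0
```

```bash
python3 st.py
```

```text
4.33 [ 0.2238 -0.4163  0.5821] q [ 0.052 -0.278  0.615  1.365  0.326  1.748 -0.578] F [-0.4 -1.6 -0.7] w 0.999 0.0
[[ 0.974  0.211  0.085]
 [ 0.226 -0.935 -0.273]
 [ 0.022  0.286 -0.958]]
```

>>> {"name": "carry_out", "arguments": {
  "deltas": [
    [0.22,-0.31,-0.08,0,1],
    [0.45,-0.62,-0.16,0,1],
    [0.68,-0.94,-0.25,0,1],
    [0.68,-0.94,-0.25,0,1]
  ]
}}

```text
clock: 4.82
position: [0.2907, -0.2525, 0.5782]
ee_rot: [0.984, 0.11, 0.025, 0.141]
ft_force: [-0.3, -1.3, -0.1]
grip_width: 0.996
grasp_force: 0.0
```

```bash
python3 st.py
```

```text
4.83 [ 0.2907 -0.2525  0.5782] q [ 0.013 -0.354  0.242  1.473  0.343  1.845 -0.98 ] F [-0.3 -1.3 -0.1] w 0.996 0.0
[[ 0.975  0.209  0.081]
 [ 0.223 -0.936 -0.272]
 [ 0.019  0.283 -0.959]]
```

>>> {"name": "carry_out", "arguments": {
  "deltas": [
    [0.22,-0.31,-0.08,0,1],
    [0.45,-0.62,-0.16,0,1],
    [0.68,-0.94,-0.25,0,1],
    [0.68,-0.94,-0.25,0,1]
  ]
}}

```text
clock: 5.32
position: [0.3583, -0.0881, 0.5749]
ee_rot: [0.984, 0.11, 0.024, 0.14]
ft_force: [0.4, -1.8, -1.0]
grip_width: 1.001
grasp_force: 0.0
```

```bash
python3 st.py
```

```text
5.33 [ 0.3583 -0.0881  0.5749] q [-0.066 -0.269 -0.046  1.437  0.285  1.91  -1.355] F [ 0.4 -1.8 -1. ] w 1.001 0.0
[[ 0.975  0.209  0.079]
 [ 0.223 -0.937 -0.27 ]
 [ 0.017  0.281 -0.96 ]]
```

```bash
cat >> fk.py <<'E'
import json
S=[-1,1,-1,1,-1,1,-1]
def fk(q,X):
    R=Ro.identity();p=np.zeros(3);V=np.reshape(X,(8,3))
    p=V[0]
    for i in range(7):
        R=R*Ro.from_euler('zyzyzyz'[i],S[i]*q[i]+(np.pi/2 if i==6 else 0)); p=p+R.apply(V[i+1])
    return p,R
def fit():
    A=D+[tuple(json.loads(l)) for l in open('log.jsonl')]
    g=lambda X:np.ravel([fk(q,X)[0]-p for q,p,r in A])
    x0=np.zeros((8,3));x0[0,2]=.33;x0[3,2]=.35;x0[5,2]=.4;x0[7,2]=.25
    r=least_squares(lambda X:np.r_[g(X),2e-3*(X-x0.ravel())],x0.ravel()); return r.x,g(r.x).reshape(-1,3)
def solve(q0,p,R,X,w=.2,reg=1e-3):
    f=lambda q:np.r_[fk(q,X)[0]-p, w*(fk(q,X)[1]*R.inv()).as_rotvec(), reg*(q-q0)]
    return least_squares(f,np.clip(q0,LO+1e-3,HI-1e-3),bounds=(LO,HI)).x
E
python3 - <<'E'
from fk import *
X,e=fit(); print(X.reshape(8,3).round(3)); print(np.linalg.norm(e,axis=1).round(4)); np.save('X.npy',X)
# calibrate w on sample 1->2
q0=np.array(D[1][0]);R0=Ro.from_quat(D[1][2]);p=np.array(D[1][1])+[0,0,.15]
for w in(.05,.1,.2,.4,1):
    q=solve(q0,p,R0,X,w); pp,R=fk(q,X); print(w,q.round(3),pp.round(3),R.as_matrix()[:,2].round(3))
E
```

```text
[[-0.003 -0.001  0.294]
 [ 0.    -0.011 -0.036]
 [-0.    -0.011  0.049]
 [ 0.    -0.012  0.399]
 [-0.    -0.012  0.045]
 [ 0.    -0.     0.445]
 [ 0.    -0.     0.036]
 [ 0.003 -0.     0.286]]
[0. 0. 0. 0. 0. 0. 0.]
0.05 [ 1.124  0.431  0.402  0.386 -0.231  2.06  -0.011] [ 0.143 -0.608  0.703] [ 0.067 -0.27  -0.96 ]
0.1 [ 1.115  0.425  0.411  0.406 -0.231  2.06  -0.009] [ 0.143 -0.606  0.698] [ 0.064 -0.258 -0.964]
0.2 [ 1.102  0.408  0.399  0.463 -0.208  2.06  -0.007] [ 0.141 -0.6    0.684] [ 0.055 -0.221 -0.974]
0.4 [ 1.083  0.38   0.38   0.571 -0.173  2.06  -0.006] [ 0.139 -0.589  0.653] [ 0.036 -0.144 -0.989]
1 [ 1.064  0.357  0.367  0.696 -0.147  2.06  -0.005] [ 0.135 -0.575  0.611] [ 0.011 -0.045 -0.999]
```

```bash
cat > plan.py <<'E'
from fk import *
import sys
X=np.load('X.npy')
def dirs():
    v=[np.array(d,float) for d in itertools.product([-1,0,1],repeat=3) if any(d)]
    return [l*d/np.linalg.norm(d) for d in v for l in(.09,.18)]
def beam(q0,zt,depth=4,width=3,ok=lambda p:True,w=.08):
    B=[(9,q0,[])];best=B[0]
    for k in range(depth):
        N=[]
        for c,q,h in B:
            p,R=fk(q,X)
            for d in dirs():
                if not ok(p+d): continue
                q2=solve(q,p+d,R,X,w); p2,R2=fk(q2,X)
                e=np.degrees(np.arccos(np.clip(R2.as_matrix()[:,2]@zt,-1,1)))
                N.append((e,q2,h+[(d.round(3).tolist(),R.inv().apply(d/.15).round(2).tolist(),p2.round(3).tolist(),round(e,1))]))
        N.sort(key=lambda n:n[0]);B=[N[0]]
        for n in N:
            if len(B)<width and all(np.abs(n[1]-b[1]).max()>.1 for b in B):B.append(n)
        print(k,B[0][0],flush=True)
        if B[0][0]<best[0]:best=B[0]
    return best
E
cat > p1.py <<'E'
from plan import *
A=[json.loads(l) for l in open('log.jsonl')][-1]
yaw=np.radians(-13.2);zt=np.array([np.sin(.6632)*np.cos(yaw),np.sin(.6632)*np.sin(yaw),-np.cos(.6632)])
yv=np.array([-np.sin(yaw),np.cos(yaw),0])
B=np.array([.4764,.2658,.275])
for s in(1,-1):
    y=s*yv;R=Ro.from_matrix(np.c_[np.cross(y,zt),y,zt])
    for back in(.003,.15):
        rs=[]
        for t in range(12):
            q=solve(LO+(HI-LO)*np.random.rand(7),B-back*zt,R,X,.3,0); p,RR=fk(q,X); rs.append((np.linalg.norm(p-B+back*zt)+(RR*R.inv()).magnitude(),q))
        r=min(rs,key=lambda r:r[0]);print(s,back,round(r[0],4),r[1].round(2))
ok=lambda p:p[2]>.4 and (p[0]<.42 or p[1]<-.1)
b=beam(np.array(A[0]),zt,5,3,ok)
for h in b[2]:print(h)
print(b[1].round(3))
E
time timeout 500 python3 p1.py
```

```text
1 0.003 0.0 [-0.1  -0.06 -0.79  1.98  0.67  1.    0.13]
1 0.15 0.0 [-0.67 -0.22 -0.4   1.88  0.57  1.31  0.17]
-1 0.003 0.0 [ 0.79 -0.41 -1.43  1.97  0.16  0.82 -2.6 ]
-1 0.15 0.0 [ 0.34 -0.49 -1.07  1.86  0.13  1.14 -2.6 ]
0 26.5390775791256
1 4.18690212957934
2 1.807155882200885
3 1.7943153822230105
4 1.5575180065783634
([0.0, 0.127, 0.127], [0.2, -0.56, -1.04], [0.359, 0.039, 0.701], np.float64(26.8))
([0.0, 0.127, 0.127], [0.31, -0.51, -1.04], [0.359, 0.165, 0.823], np.float64(8.8))
([0.0, 0.18, 0.0], [0.41, -1.08, -0.31], [0.359, 0.343, 0.821], np.float64(1.8))
([-0.104, -0.104, -0.104], [-1.15, 0.25, 0.22], [0.255, 0.239, 0.718], np.float64(1.8))
([0.0, 0.18, 0.0], [0.45, -1.1, -0.2], [0.255, 0.418, 0.717], np.float64(1.6))
[ 0.864 -0.5   -1.47   0.854  0.041  1.89  -1.918]
real	0m18.711s
user	0m19.083s
sys	0m0.088s
```

>>> {"name": "carry_out", "arguments": {
  "deltas": [
    [0.07,-0.18,-0.33,-0.33,1],
    [0.13,-0.37,-0.67,-0.66,1],
    [0.2,-0.56,-1,-1,1],
    [0.2,-0.56,-1,-1,1]
  ]
}}

```text
clock: 5.82
position: [0.3272, -0.0373, 0.6567]
ee_rot: [0.963, 0.228, 0.031, 0.138]
ft_force: [-0.7, -0.6, 0.5]
grip_width: 0.998
grasp_force: 0.0
```

```bash
python3 st.py; timeout 500 python3 p1.py
```

```text
5.83 [ 0.3272 -0.0373  0.6567] q [ 0.472 -0.275 -0.479  1.223  0.144  2.034 -1.032] F [-0.7 -0.6  0.5] w 0.998 0.0
[[ 0.894  0.431  0.123]
 [ 0.449 -0.858 -0.251]
 [-0.003  0.28  -0.96 ]]
1 0.003 0.0 [-1.79 -0.19  0.79  2.05  0.85  1.13  0.  ]
1 0.15 0.0 [ 0.09 -0.34 -0.96  1.86  0.33  1.19  0.38]
-1 0.003 0.0 [ 0.79 -0.41 -1.43  1.97  0.16  0.82 -2.6 ]
-1 0.15 0.0 [ 0.36 -0.5  -1.08  1.86  0.11  1.14 -2.58]
0 12.60490927099899
1 0.2846508280757582
2 0.1531477598884279
3 0.08039556733687442
4 0.0769677402183804
([-0.104, 0.104, 0.104], [-0.31, -0.7, -0.92], [0.227, 0.066, 0.757], np.float64(12.6))
([-0.052, 0.052, 0.052], [-0.02, -0.28, -0.53], [0.18, 0.119, 0.808], np.float64(0.3))
([0.0, 0.09, 0.0], [0.33, -0.49, -0.09], [0.18, 0.209, 0.808], np.float64(0.2))
([0.104, -0.104, -0.104], [-0.2, 0.53, 1.06], [0.284, 0.105, 0.704], np.float64(0.1))
([0.0, 0.127, -0.127], [0.1, -1.06, 0.55], [0.284, 0.232, 0.576], np.float64(0.1))
[-0.581 -0.432 -0.474  1.626  0.44   1.676 -1.959]
```

>>> {"name": "carry_out", "arguments": {
  "deltas": [
    [-0.08,-0.18,-0.24,-0.33,1],
    [-0.16,-0.35,-0.48,-0.66,1],
    [-0.24,-0.53,-0.7,-1,1],
    [-0.31,-0.7,-0.92,-1,1],
    [-0.31,-0.7,-0.92,-1,1],
    [-0.31,-0.7,-0.92,-1,1]
  ]
}}

```text
clock: 6.58
position: [0.2634, 0.0098, 0.6692]
ee_rot: [0.869, 0.469, 0.011, 0.156]
ft_force: [0.5, 1.6, -0.7]
grip_width: 0.999
grasp_force: 0.0
```

```bash
python3 st.py; timeout 500 python3 p1.py | tail -8
```

```text
6.58 [0.2634 0.0098 0.6692] q [ 0.86  -0.497 -0.596  1.26  -0.075  2.059 -0.335] F [ 0.5  1.6 -0.7] w 0.999 0.0
[[ 0.56   0.812  0.166]
 [ 0.819 -0.511 -0.262]
 [-0.128  0.282 -0.951]]
3 1.0331505397736402
4 0.8589026137603503
([0.0, 0.127, 0.127], [0.59, -0.19, -1.03], [0.264, 0.138, 0.792], np.float64(9.4))
([-0.09, 0.0, 0.0], [-0.3, -0.43, -0.29], [0.177, 0.138, 0.791], np.float64(1.9))
([0.0, 0.09, 0.0], [0.53, -0.25, -0.1], [0.177, 0.228, 0.791], np.float64(1.7))
([-0.052, 0.052, -0.052], [0.11, -0.59, 0.01], [0.125, 0.28, 0.739], np.float64(1.3))
([0.127, 0.127, 0.0], [1.12, 0.21, 0.37], [0.253, 0.407, 0.739], np.float64(0.9))
[ 0.946 -0.5   -1.47   0.768  0.005  1.958 -1.124]
```

```bash
cat > sim.py <<'E'
from fk import *
X=np.load('X.npy')
V=np.array([2.22,2.22,2.79,2.79,3.14,3.14,3.14])
def err(q,p,R,w):
    pp,RR=fk(q,X); return np.r_[p-pp,w*(R*RR.inv()).as_rotvec()]
def jac(q,w):
    p0,R0=fk(q,X);J=np.zeros((6,7))
    for i in range(7):
        d=q.copy();d[i]+=1e-5;p,R=fk(d,X);J[:,i]=np.r_[(p-p0)/1e-5,w*(R*R0.inv()).as_rotvec()/1e-5]
    return J
def call(q,rows,lam=.05,w=.3,n=6,mode='clip',qn=0):
    p0,R0=fk(q,X);q=q.copy()
    for r in rows:
        pt=p0+R0.apply(np.array(r[:3])*.15);Rt=R0*Ro.from_euler('z',np.radians(30*r[3]))
        pc,Rc=fk(q,X); 
        for k in range(n):
            e=err(q,pt,Rt,1.)
            s=max(1,np.linalg.norm(e[:3])/(.0625/n),np.linalg.norm(e[3:])/(np.radians(10.7)/n)); e=e/s
            e[3:]*=w;J=jac(q,w)
            dq=J.T@np.linalg.solve(J@J.T+lam**2*np.eye(6),e)
            if mode=='lock':
                fr=np.ones(7,bool)
                for _ in range(4):
                    Jf=J*fr; dq=Jf.T@np.linalg.solve(Jf@Jf.T+lam**2*np.eye(6),e)
                    bad=fr&((q+dq>HI-.002)|(q+dq<LO+.002))
                    if not bad.any():break
                    fr&=~bad
            m=.7*V*.125/n
            dq=dq/max(1,(abs(dq)/m).max()) 
            q=np.clip(q+dq,LO+.002,HI-.002)
    return q
E
python3 - <<'E'
from sim import *
L=[json.loads(l) for l in open('log.jsonl')]
T=[(D[1][0],[[0,0,-.4,0],[0,0,-.8,0]]+[[0,0,-1,0]]*3,D[2][0]),
(L[2][0],[[.07,-.18,-.33,-.33],[.13,-.37,-.67,-.66],[.2,-.56,-1,-1],[.2,-.56,-1,-1]],L[3][0]),
(L[3][0],[[-.08,-.18,-.24,-.33],[-.16,-.35,-.48,-.66],[-.24,-.53,-.7,-1]]+[[-.31,-.7,-.92,-1]]*3,L[4][0]),
(L[1][0],[[.22,-.31,-.08,0],[.45,-.62,-.16,0]]+[[.68,-.94,-.25,0]]*2,L[2][0])]
for a,r,b in T:
    p,R=fk(np.array(b),X);print('real',np.round(b,2),p.round(3),R.as_matrix()[:,2].round(2))
    for mode,lam,w in(('clip',.03,.3),('clip',.1,.3),('clip',.05,1),('clip',.2,1),('clip',.05,.1),('lock',.05,.3),('lock',.05,1),('lock',.05,.1)):
        q=call(np.array(a),r,lam,w,6,mode);p,R=fk(q,X);print(mode,lam,w,q.round(2),p.round(3),R.as_matrix()[:,2].round(2))
E
```

```text
real [ 0.74  0.32  0.97  0.58 -0.41  2.06  0.04] [ 0.142 -0.543  0.726] [ 0.08 -0.28 -0.96]
clip 0.03 0.3 [ 1.26  0.75  0.02  0.16 -0.02  2.06 -0.07] [ 0.18  -0.727  0.571] [ 0.05 -0.16 -0.99]
clip 0.1 0.3 [ 1.26  0.55  0.    0.21  0.    2.06 -0.07] [ 0.159 -0.655  0.694] [ 0.09 -0.31 -0.95]
clip 0.05 1 [ 1.26  0.72  0.02  0.16 -0.02  2.06 -0.07] [ 0.178 -0.716  0.596] [ 0.06 -0.2  -0.98]
clip 0.2 1 [ 1.26  0.49 -0.01  0.38  0.    2.06 -0.08] [ 0.154 -0.635  0.661] [ 0.07 -0.21 -0.98]
clip 0.05 0.1 [ 1.26  0.53 -0.    0.21  0.01  2.06 -0.07] [ 0.156 -0.648  0.707] [ 0.09 -0.33 -0.94]
lock 0.05 0.3 [ 1.15  0.38  0.24  0.53 -0.11  2.05 -0.03] [ 0.14  -0.594  0.666] [ 0.05 -0.18 -0.98]
lock 0.05 1 [ 1.1   0.35  0.3   0.7  -0.12  2.06 -0.02] [ 0.135 -0.577  0.608] [ 0.01 -0.04 -1.  ]
lock 0.05 0.1 [ 1.25  0.41  0.02  0.41 -0.    2.06 -0.07] [ 0.142 -0.606  0.695] [ 0.07 -0.25 -0.96]
real [ 0.47 -0.28 -0.48  1.22  0.14  2.03 -1.03] [ 0.327 -0.037  0.657] [ 0.12 -0.25 -0.96]
clip 0.03 0.3 [-0.22 -0.08 -0.22  0.99  0.34  2.06 -1.07] [0.413 0.048 0.702] [ 0.25 -0.22 -0.94]
clip 0.1 0.3 [-0.2
[... 1716 characters left out ...]
]
clip 0.1 0.3 [-0.07 -0.27 -0.05  1.44  0.29  1.91 -1.36] [ 0.358 -0.087  0.576] [ 0.08 -0.27 -0.96]
clip 0.05 1 [-0.07 -0.27 -0.05  1.44  0.29  1.91 -1.36] [ 0.358 -0.087  0.576] [ 0.08 -0.27 -0.96]
clip 0.2 1 [-0.07 -0.27 -0.04  1.44  0.29  1.91 -1.36] [ 0.357 -0.088  0.576] [ 0.08 -0.27 -0.96]
clip 0.05 0.1 [-0.07 -0.27 -0.05  1.44  0.29  1.91 -1.36] [ 0.358 -0.087  0.576] [ 0.08 -0.27 -0.96]
lock 0.05 0.3 [-0.07 -0.27 -0.05  1.44  0.29  1.91 -1.36] [ 0.358 -0.087  0.576] [ 0.08 -0.27 -0.96]
lock 0.05 1 [-0.07 -0.27 -0.05  1.44  0.29  1.91 -1.36] [ 0.358 -0.087  0.576] [ 0.08 -0.27 -0.96]
lock 0.05 0.1 [-0.07 -0.27 -0.05  1.44  0.29  1.91 -1.36] [ 0.358 -0.087  0.576] [ 0.08 -0.27 -0.96]
```

```bash
cat > p2.py <<'E'
from sim import *
import sys
from multiprocessing import Pool
# args: target yaw deg, tilt deg, depth, spin list
def tgt(yaw,tilt):
    a=np.radians(yaw);t=np.radians(tilt);z=np.array([np.sin(t)*np.cos(a),np.sin(t)*np.sin(a),-np.cos(t)]);y=np.array([-np.sin(a),np.cos(a),0])
    return Ro.from_matrix(np.c_[np.cross(y,z),y,z])
def one(a):
    q,d,s,n=a; return call(q,[list(d)+[s]]*n,.05,1.,4,'lock')
def run(q0,Rt,spins,ok,n=4,width=4,mags=(1,)):
    ds=[np.array(d)*m for d in itertools.product([-1,0,1],repeat=3) if any(d) for m in mags]
    B=[(9,q0,[])];best=None
    with Pool() as P:
        for sp in spins:
            jobs=[(q,d,sp,n) for c,q,h in B for d in ds];par=[h for c,q,h in B for d in ds]
            N=[]
            for j,h,q2 in zip(jobs,par,P.map(one,jobs)):
                p2,R2=fk(q2,X)
                if not ok(p2):continue
                e=np.degrees(np.arccos(np.clip(R2.as_matrix()[:,2]@Rt.as_matrix()[:,2],-1,1)))
                N.append((e,q2,h+[(j[1].tolist(),sp,p2.round(3).tolist(),round(e,1),q2.round(2).tolist())]))
            N.sort(key=lambda n:n[0]);B=N[:1]
            for x in N:
                if len(B)<width and all(np.abs(x[1]-b[1]).max()>.1 for b in B):B.append(x)
            if best is None or B[0][0]<best[0]:best=B[0]
    return best
if __name__=='__main__':
    q=np.array([json.loads(l) for l in open('log.jsonl')][-1][0])
    ok=lambda p:p[2]>.35 and p[0]<.36 and p[2]<1.1 or (p[1]<-.15 and p[2]>.35)
    b=run(q,tgt(-13.2,38),[-.93]*4+[0]*4,ok)
    for h in b[2]:print(*h)
E
nproc; time timeout 550 python3 p2.py
```

```text
4
[1, 0, -1] -0.93 [0.333, 0.118, 0.679] 25.3 [1.03, -0.39, -1.02, 1.07, -0.08, 2.06, -0.21]
[0, 0, -1] -0.93 [0.331, 0.124, 0.699] 22.7 [1.03, -0.39, -1.02, 1.03, -0.08, 2.06, 0.2]
[0, 0, -1] -0.93 [0.325, 0.13, 0.717] 20.0 [1.01, -0.39, -1.0, 0.99, -0.09, 2.06, 0.61]
[0, 0, -1] -0.93 [0.314, 0.135, 0.734] 17.3 [0.97, -0.4, -0.96, 0.96, -0.09, 2.06, 1.02]
[0, 1, -1] 0 [0.346, 0.236, 0.735] 14.7 [1.23, -0.39, -1.36, 0.8, -0.1, 2.06, 0.85]
[0, 0, -1] 0 [0.319, 0.236, 0.751] 12.0 [1.09, -0.4, -1.24, 0.81, -0.09, 2.06, 0.84]
[0, 0, -1] 0 [0.291, 0.235, 0.766] 9.3 [0.97, -0.42, -1.12, 0.82, -0.1, 2.06, 0.84]
[-1, 0, -1] 0 [0.344, 0.183, 0.816] 6.5 [1.24, -0.34, -1.25, 0.65, -0.11, 2.06, 0.96]
real	0m3.940s
user	0m12.937s
sys	0m0.203s
```

>>> {"name": "carry_out", "arguments": {
  "deltas": [
    [1,0,-1,-0.93,1],
    [1,0,-1,-0.93,1],
    [1,0,-1,-0.93,1],
    [1,0,-1,-0.93,1]
  ]
}}

```text
clock: 7.08
position: [0.3613, 0.0995, 0.6807]
ee_rot: [0.732, 0.664, -0.01, 0.154]
ft_force: [-0.3, -2.4, 1.5]
grip_width: 1.0
grasp_force: 0.0
```

```bash
python3 st.py
```

```text
7.08 [0.3613 0.0995 0.6807] q [ 1.045e+00 -2.830e-01 -1.128e+00  1.032e+00  2.000e-03  2.059e+00
 -1.860e-01] F [-0.3 -2.4  1.5] w 1.0 0.0
[[ 0.119  0.975  0.19 ]
 [ 0.969 -0.072 -0.238]
 [-0.219  0.212 -0.952]]
```

>>> {"name": "carry_out", "arguments": {
  "deltas": [
    [0,0,-1,-0.93,1],
    [0,0,-1,-0.93,1],
    [0,0,-1,-0.93,1],
    [0,0,-1,-0.93,1]
  ]
}}

```text
clock: 7.58
position: [0.3491, 0.1009, 0.7752]
ee_rot: [0.618, 0.755, 0.058, 0.211]
ft_force: [2.5, 1.9, -0.6]
grip_width: 0.999
grasp_force: 0.0
```

```bash
python3 st.py
```

```text
7.58 [0.3491 0.1009 0.7752] q [ 0.994 -0.275 -1.016  0.83  -0.043  2.059  0.118] F [ 2.5  1.9 -0.6] w 0.999 0.0
[[-0.147  0.909  0.39 ]
 [ 0.958  0.229 -0.174]
 [-0.247  0.348 -0.904]]
```

>>> {"name": "carry_out", "arguments": {
  "deltas": [
    [0,0,-1,-0.93,1],
    [0,0,-1,-0.93,1],
    [0,0,-1,-0.93,1],
    [0,0,-1,-0.93,1]
  ]
}}

```text
clock: 8.07
position: [0.3782, 0.0439, 0.8716]
ee_rot: [0.559, 0.767, 0.088, 0.303]
ft_force: [-2.7, 1.6, -0.5]
grip_width: 0.995
grasp_force: 0.0
```

```bash
python3 st.py;  timeout 550 python3 p2.py
```

```text
8.07 [0.3782 0.0439 0.8716] q [ 1.156 -0.093 -1.423  0.542  0.31   2.059  0.244] F [-2.7  1.6 -0.5] w 0.995 0.0
[[-0.192  0.803  0.564]
 [ 0.91   0.36  -0.204]
 [-0.367  0.474 -0.8  ]]
[1, 0, -1] -0.93 [0.295, 0.173, 0.853] 3.3 [1.05, -0.38, -1.0, 0.64, -0.12, 2.06, 0.62]
[1, 1, 0] -0.93 [0.307, 0.345, 0.801] 2.7 [1.31, -0.49, -1.44, 0.53, -0.16, 2.06, 0.83]
[0, 1, 0] -0.93 [0.303, 0.354, 0.802] 1.0 [1.31, -0.49, -1.44, 0.52, -0.19, 2.06, 1.22]
[1, 1, 0] -0.93 [0.195, 0.416, 0.685] 0.4 [0.65, -0.49, -1.44, 0.96, 0.1, 1.91, 1.26]
[1, -1, 1] 0 [0.222, 0.278, 0.607] 0.2 [-0.12, -0.49, -0.82, 1.47, 0.26, 1.73, 1.21]
[0, 1, -1] 0 [0.086, 0.408, 0.658] 0.1 [0.34, -0.47, -1.45, 1.04, 0.2, 2.0, 1.04]
[1, 0, 1] 0 [0.069, 0.321, 0.488] 0.0 [-0.44, -0.49, -1.03, 1.66, 0.25, 1.79, 0.72]
[-1, 0, 0] 0 [0.178, 0.399, 0.556] 0.0 [-0.18, -0.12, -1.34, 1.38, 0.57, 1.86, 0.71]
```

>>> {"name": "carry_out", "arguments": {
  "deltas": [
    [0.3,-0.1,0.1,-0.35,1],
    [0.6,-0.15,0.1,-0.7,1],
    [0.9,-0.25,0.1,-1,1],
    [0.9,-0.25,0.1,-1,1]
  ]
}}

```text
clock: 8.57
position: [0.3256, 0.1606, 0.7894]
ee_rot: [0.338, 0.886, 0.001, 0.317]
ft_force: [-0.4, -0.4, 1.1]
grip_width: 1.004
grasp_force: 0.0
```

```bash
python3 st.py; sed -i 's/\[-.93\]\*4+\[0\]\*4/[-1,-.1]+[0]*2/; s/,ok)$/,ok,mags=(.3,1))/; s/,.05,1.,4/,.05,.4,4/' p2.py; timeout 550 python3 p2.py
```

```text
8.57 [0.3256 0.1606 0.7894] q [ 0.603 -0.351 -0.902  0.926  0.134  1.925  0.58 ] F [-0.4 -0.4  1.1] w 1.004 0.0
[[-0.571  0.599  0.562]
 [ 0.6    0.771 -0.212]
 [-0.561  0.216 -0.799]]
[1, 1, 0] -1 [0.321, 0.354, 0.731] 3.1 [1.04, -0.47, -1.43, 0.83, -0.02, 1.9, 0.88]
[0.0, 0.3, -0.3] -0.1 [0.298, 0.382, 0.753] 0.0 [1.08, -0.48, -1.46, 0.73, -0.06, 1.94, 0.91]
[1, 0, 0] 0 [0.18, 0.393, 0.661] 0.0 [0.45, -0.5, -1.3, 1.1, 0.12, 1.87, 0.6]
[-1, 0, 0] 0 [0.298, 0.382, 0.753] 0.0 [1.08, -0.48, -1.47, 0.73, -0.05, 1.94, 0.9]
```

>>> {"name": "carry_out", "arguments": {
  "deltas": [
    [0.3,0.3,0,-0.35,1],
    [0.6,0.6,0,-0.7,1],
    [1,1,0,-1,1],
    [1,1,0,-1,1],
    [1,1,0,-1,1]
  ]
}}

```text
clock: 9.2
position: [0.3355, 0.3585, 0.7385]
ee_rot: [0.103, 0.943, -0.078, 0.305]
ft_force: [0.4, -1.3, -1.2]
grip_width: 1.002
grasp_force: 0.0
```

```bash
python3 st.py; sed -i 's/\[-1,-.1\]+\[0\]\*2/[0,0]/;s/mags=(.3,1)/mags=(.2,.5,1)/' p2.py; timeout 550 python3 p2.py
```

```text
9.2 [0.3355 0.3585 0.7385] q [ 1.175 -0.497 -1.465  0.75  -0.073  1.944  0.906] F [ 0.4 -1.3 -1.2] w 1.002 0.0
[[-0.792  0.242  0.56 ]
 [ 0.146  0.967 -0.21 ]
 [-0.592 -0.085 -0.801]]
[0.0, 0.5, 0.0] 0 [0.335, 0.392, 0.717] 0.3 [1.09, -0.5, -1.46, 0.83, -0.08, 1.83, 0.84]
[1, 0, 1] 0 [0.308, 0.393, 0.507] 0.3 [0.5, -0.5, -1.3, 1.48, 0.09, 1.46, 0.53]
```

>>> {"name": "carry_out", "arguments": {
  "deltas": [
    [0,0.5,0,0,1],
    [0,0.5,0,0,1],
    [0,0.5,0,0,1]
  ]
}}

```text
clock: 9.57
position: [0.3339, 0.386, 0.7135]
ee_rot: [0.092, 0.943, -0.059, 0.314]
ft_force: [-0.4, -0.0, -0.2]
grip_width: 1.002
grasp_force: 0.0
```

```bash
python3 st.py;  timeout 550 python3 p2.py
```

```text
9.57 [0.3339 0.386  0.7135] q [ 1.078 -0.5   -1.467  0.838 -0.057  1.859  0.843] F [-0.4 -0.  -0.2] w 1.002 0.0
[[-0.786  0.21   0.581]
 [ 0.136  0.976 -0.169]
 [-0.603 -0.053 -0.796]]
[1, -1, -1] 0 [0.14, 0.303, 0.739] 1.0 [0.31, -0.49, -1.06, 0.99, 0.14, 2.05, 0.69]
[1, 0, 0] 0 [0.029, 0.324, 0.642] 0.2 [-0.15, -0.49, -1.14, 1.23, 0.24, 2.05, 0.25]
```

>>> {"name": "carry_out", "arguments": {
  "deltas": [
    [0,0.4,0,0,1],
    [0,0.4,0,0,1],
    [0,0.4,0,0,1]
  ]
}}

```text
clock: 9.95
position: [0.3345, 0.4038, 0.6981]
ee_rot: [0.086, 0.942, -0.042, 0.32]
ft_force: [-0.1, -0.9, 0.8]
grip_width: 0.996
grasp_force: 0.0
```

```bash
python3 st.py; cat > p3.py <<'E'
from p2 import *
o=[json.loads(l) for l in open('log.jsonl')][-1]
Rc=Ro.from_quat(o[2]);p=np.array(o[1])
B=np.array([.4764,.2658,.275]);Rt=tgt(-13.2,38);z=Rt.as_matrix()[:,2]
print('rot err in tool (deg)',np.degrees((Rc.inv()*Rt).as_rotvec()).round(1))
q=np.array(o[0])
for back in(.2,.1,.06):
    t=B-(back+.003)*z; d=Rc.inv().apply(t-p); print(back,t.round(3),'tool units',(d/.15).round(3))
    q=solve(q,t,Rc,X,.3); print(np.linalg.norm(fk(q,X)[0]-t).round(4),q.round(2))
E
python3 p3.py
```

```text
9.95 [0.3345 0.4038 0.6981] q [ 1.021 -0.499 -1.467  0.893 -0.051  1.797  0.801] F [-0.1 -0.9  0.8] w 0.996 0.0
[[-0.78   0.189  0.596]
 [ 0.136  0.982 -0.134]
 [-0.611 -0.023 -0.791]]
rot err in tool (deg) [ 0.3 -0.3  2.6]
0.2 [0.355 0.294 0.435] tool units [ 0.867 -0.65   1.566]
0.0 [ 0.25 -0.5  -1.01  1.79  0.13  1.25  0.6 ]
0.1 [0.415 0.28  0.356] tool units [ 0.863 -0.654  2.233]
0.0 [ 0.37 -0.39 -1.12  1.9   0.22  1.05  0.53]
0.06 [0.439 0.275 0.325] tool units [ 0.862 -0.655  2.5  ]
0.0 [ 0.45 -0.33 -1.2   1.93  0.28  0.98  0.49]
```

>>> {"name": "carry_out", "arguments": {
  "deltas": [
    [0.22,-0.16,0.39,0.03,1],
    [0.43,-0.33,0.7,0.09,1],
    [0.65,-0.5,0.85,0.09,1],
    [0.86,-0.65,1,0.09,1],
    [0.86,-0.65,1,0.09,1]
  ]
}}

```text
clock: 10.58
position: [0.3049, 0.305, 0.501]
ee_rot: [0.109, 0.94, -0.034, 0.321]
ft_force: [-0.2, -0.4, 1.2]
grip_width: 0.999
grasp_force: 0.0
```

>>> {"name": "carry_out", "arguments": {
  "deltas": [
    [0,0,0.35,0,1],
    [0,0,0.6,0,1],
    [0,0,0.7,0,1],
    [0,0,0.7,0,1]
  ]
}}

```text
clock: 11.08
position: [0.368, 0.2919, 0.419]
ee_rot: [0.109, 0.94, -0.034, 0.32]
ft_force: [-0.2, 0.3, 0.8]
grip_width: 0.999
grasp_force: 0.0
```

```bash
python3 st.py; python3 p3.py; cat > look.py <<'E'
from h import *
Rt=None
yaw=np.radians(-13.2)
for n in('top','scene'):
    p=camera(n);C=cloud(p);ok=p['depth']>0
    P=C[ok&(abs(C[...,2]-.39)<.006)&(C[...,0]>.4)&(C[...,0]<.8)&(C[...,1]>0)&(C[...,1]<.5)]
    print(n,'shelf',cv2.minAreaRect((P[:,:2]*1000).astype(np.float32)))
    r=outline_of('pack',p)
    if r:
        m=cv2.erode((r[0]['region']&ok).astype(np.uint8),np.ones((3,3)))>0;P=C[m]-[.4764,.2658,.275]
        ex=np.array([np.cos(yaw),np.sin(yaw),0]);ey=np.array([-np.sin(yaw),np.cos(yaw),0]);t=np.radians(38)
        ez=-np.sin(t)*ex+np.cos(t)*np.array([0,0,1]);px=np.cross(ey,ez)
        Q=np.c_[P@px,P@ey,P@ez]; print(r[0]['conf'],len(Q),np.percentile(Q,[1,5,25,50,75,95,99],axis=0).round(4).T)
    cv2.imwrite(f'pics/{n}_1.png',p['img'][:,:,::-1])
E
python3 look.py
```

```text
11.07 [0.368  0.2919 0.419 ] q [ 0.144 -0.425 -0.973  1.824  0.229  1.234  0.455] F [-0.2  0.3  0.8] w 0.999 0.0
[[-0.771  0.227  0.595]
 [ 0.183  0.974 -0.134]
 [-0.61   0.006 -0.792]]
rot err in tool (deg) [ 0.3 -0.4 -0.1]
0.2 [0.355 0.294 0.435] tool units [ 0.006 -0.004 -0.139]
0.0 [ 0.14 -0.43 -0.96  1.79  0.22  1.27  0.47]
0.1 [0.415 0.28  0.356] tool units [ 0.002 -0.008  0.528]
0.0 [ 0.22 -0.31 -1.04  1.9   0.33  1.09  0.39]
0.06 [0.439 0.275 0.325] tool units [-0.    -0.009  0.794]
0.0 [ 0.26 -0.24 -1.09  1.93  0.41  1.02  0.33]
top shelf ((582.33544921875, 242.4167022705078), (300.9391784667969, 216.81271362304688), 76.7854232788086)
0.74 102 [[-0.015  -0.0144 -0.0105 -0.0065 -0.0035  0.0009  0.002 ]
 [-0.0219 -0.0199 -0.0091  0.0029  0.0124  0.0223  0.0233]
 [ 0.0168  0.0177  0.0199  0.0208  0.022   0.0231  0.0235]]
scene shelf ((581.61279296875, 239.90093994140625), (306.13299560546875, 220.61965942382812), 76.73147583007812)
0.74 375 [[-0.0121 -0.0065  0.0062  0.0196  0.0241  0.0261  0.0269]
 [-0.0339 -0.0324 -0.0275 -0.0254 -0.0138  0.0105  0.0181]
 [-0.0382 -0.0362 -0.0282 -0.018  -0.003   0.0136  0.0179]]
```

>>> {"name": "carry_out", "arguments": {
  "deltas": [
    [0,0,0.3,0,1],
    [0,0,0.6,0,1],
    [0,0,0.9,0,1],
    [0,0,0.9,0,1]
  ]
}}

```text
clock: 11.78
position: [0.4485, 0.2729, 0.31]
ee_rot: [0.109, 0.941, -0.035, 0.319]
ft_force: [0.1, -0.5, 0.2]
grip_width: 1.003
grasp_force: 0.0
```

>>> {"name": "carry_out", "arguments": {
  "deltas": [
    [0,0,0.15,0,1],
    [0,0,0.3,0,1],
    [0,0,0.3,0,1]
  ]
}}

```text
clock: 12.15
position: [0.4749, 0.2686, 0.2766]
ee_rot: [0.108, 0.94, -0.034, 0.32]
ft_force: [0.1, -0.4, 1.2]
grip_width: 1.0
grasp_force: 0.0
```

```bash
python3 st.py; python3 p3.py|head -3; python3 - <<'E'
from h import *
p=camera('scene'); cv2.imwrite('pics/s2.png',cv2.resize(p['img'][130:280,280:430,::-1],None,fx=4,fy=4,interpolation=3))
E
```

```text
12.15 [0.4749 0.2686 0.2766] q [ 0.395 -0.105 -1.238  1.974  0.588  0.951  0.196] F [ 0.1 -0.4  1.2] w 1.0 0.0
[[-0.771  0.226  0.595]
 [ 0.182  0.974 -0.133]
 [-0.61   0.006 -0.792]]
rot err in tool (deg) [ 0.4 -0.4 -0.1]
0.2 [0.355 0.294 0.435] tool units [ 0.005 -0.007 -1.336]
0.0 [ 0.09 -0.41 -0.94  1.79  0.25  1.28  0.44]
```

View pics/s2.png

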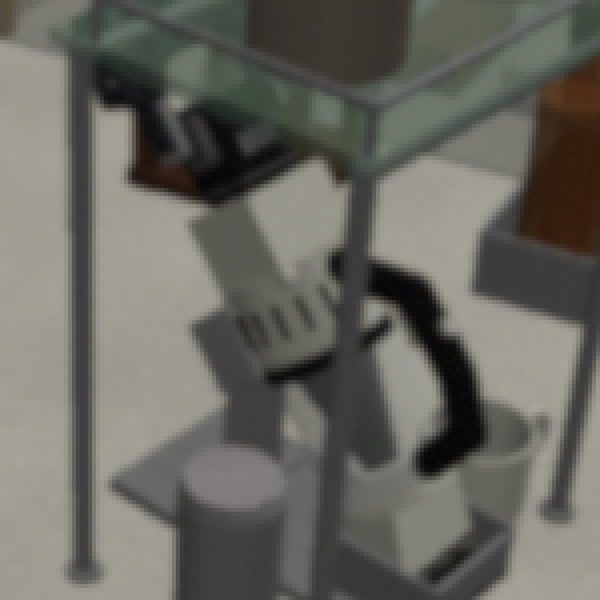

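The open fingers straddle the pack head, at about (200,140) in the crop, above the white housing. I'll squeeze now.

>>> {"name": "carry_out", "arguments": {
  "deltas": [
    [0,0,0,0,0.6],
    [0,0,0,0,0.3],
    [0,0,0,0,-1],
    [0,0,0,0,-1],
    [0,0,0,0,-1],
    [0,0,0,0,-1]
  ],
  "force": 50
}}

```text
clock: 12.95
position: [0.4743, 0.2686, 0.2778]
ee_rot: [0.108, 0.94, -0.035, 0.322]
ft_force: [-14.6, -5.3, 14.7]
grip_width: 0.607
grasp_force: 48.6
```

```bash
python3 st.py
```

```text
12.95 [0.4743 0.2686 0.2778] q [ 0.394 -0.108 -1.238  1.974  0.589  0.953  0.195] F [-14.6  -5.3  14.7] w 0.607 48.6
[[-0.769  0.226  0.598]
 [ 0.181  0.974 -0.135]
 [-0.613  0.004 -0.79 ]]
```

>>> {"name": "carry_out", "arguments": {
  "deltas": [
    [0,0,-0.05,0,-1],
    [0,0,-0.12,0,-1],
    [0,0,-0.2,0,-1],
    [0,0,-0.2,0,-1]
  ]
}}

```text
clock: 13.45
position: [0.4566, 0.2733, 0.3011]
ee_rot: [0.108, 0.94, -0.033, 0.322]
ft_force: [0.8, 0.3, -2.0]
grip_width: 0.607
grasp_force: 54.8
```

```bash
python3 st.py
```

```text
13.45 [0.4566 0.2733 0.3011] q [ 0.351 -0.202 -1.175  1.96   0.467  0.97   0.283] F [ 0.8  0.3 -2. ] w 0.607 54.8
[[-0.769  0.224  0.598]
 [ 0.181  0.975 -0.132]
 [-0.612  0.007 -0.791]]
```

>>> {"name": "carry_out", "arguments": {
  "deltas": [
    [0,0,-0.2,0,-1],
    [0,0,-0.4,0,-1],
    [0,0,-0.6,0,-1],
    [0,0,-0.8,0,-1],
    [0,0,-0.8,0,-1]
  ]
}}

```text
clock: 14.08
position: [0.3845, 0.29, 0.3961]
ee_rot: [0.107, 0.94, -0.033, 0.322]
ft_force: [0.1, 0.0, -4.8]
grip_width: 0.607
grasp_force: 57.1
```

```bash
python3 st.py; python3 - <<'E'
from h import *
p=camera('scene'); cv2.imwrite('pics/s3.png',cv2.resize(p['img'][110:260,260:410,::-1],None,fx=4,fy=4,interpolation=3))
for n in ('scene','top'):
    p=camera(n);print([(np.round(x['position'],3),x['conf']) for x in boxes_of('pack',p)[:2]])
E
```

```text
14.07 [0.3845 0.29   0.3961] q [ 0.187 -0.407 -1.005  1.859  0.24   1.171  0.448] F [ 0.1  0.  -4.8] w 0.607 57.1
[[-0.77   0.223  0.598]
 [ 0.181  0.975 -0.131]
 [-0.612  0.007 -0.791]]
[(array([0.409, 0.271, 0.388]), 0.63), (array([0.624, 0.205, 0.22 ]), 0.6)]
[(array([0.41 , 0.283, 0.4  ]), 0.85)]
```

View pics/s3.png

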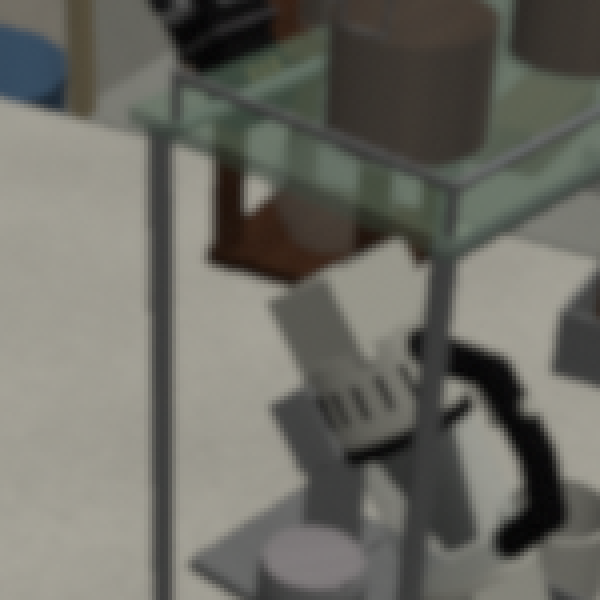

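The pack is clear of the housing, whose bay mouth at (310,300) in the crop is now empty, and the wrist carries about 4.8 N. Next I'll plan the tilt back to upright.

```bash
cat > p4.py <<'E'
from p2 import *
import sys
n=int(sys.argv[1])
q=np.array([json.loads(l) for l in open('log.jsonl')][-1][0])
ok=lambda p:.22<p[2]<.9 and not(p[1]>.0 and p[0]>.39) and p[0]<.75 and np.hypot(p[0],p[1])>.27 and p[0]>.1 
X2=np.load('X.npy')
b=run(q,tgt(21,0),[0]*n,ok,n=4,width=6,mags=(.5,1))
for h in b[2]:print(*h)
# reach of final charger pose
for s in(1,-1):
    Rt=tgt(21,0)*Ro.from_euler('z',0 if s==1 else np.pi)
    rs=[]
    for t in range(15):
        qq=solve(LO+(HI-LO)*np.random.rand(7),np.array([.589,-.219,.106]),Rt,X,.3,0);p,RR=fk(qq,X);rs.append((np.linalg.norm(p-[.589,-.219,.106])+(RR*Rt.inv()).magnitude(),qq))
    r=min(rs,key=lambda r:r[0]);print(s,round(r[0],4),r[1].round(2))
E
time timeout 550 python3 p4.py 8
```

```text
[0, -1, 0] 0 [0.361, 0.165, 0.392] 36.7 [-0.52, -0.49, -0.33, 2.05, 0.43, 1.27, 0.43]
[-1, -1, -1] 0 [0.377, 0.049, 0.586] 34.9 [-0.51, -0.49, -0.08, 1.65, 0.44, 1.59, 0.83]
[1, -1, 1] 0 [0.39, -0.036, 0.456] 28.1 [-0.12, -0.49, -0.12, 1.88, 0.29, 1.4, 1.05]
[1, -1, 0] 0 [0.337, -0.123, 0.431] 20.1 [0.21, -0.49, -0.13, 1.9, 0.17, 1.47, 1.35]
[1, -1, 0] 0 [0.239, -0.236, 0.426] 13.2 [0.7, -0.49, -0.1, 1.89, 0.05, 1.53, 1.86]
[1, 0, 0] 0 [0.156, -0.25, 0.414] 5.1 [1.03, -0.49, -0.14, 1.9, -0.03, 1.65, 2.14]
[0.5, 0.0, 0.5] 0 [0.1, -0.263, 0.336] 1.4 [1.27, -0.49, -0.17, 2.05, -0.06, 1.56, 2.36]
[-1, 1, -1] 0 [0.279, -0.171, 0.474] 1.4 [1.21, -0.37, -0.54, 1.65, -0.17, 1.79, 1.9]
1 0.0 [ 0.71  0.53 -0.57  1.58  0.31  1.12  2.01]
-1 0.0 [ 0.84  0.57 -0.74  1.58  0.41  1.15 -1.2 ]
real	0m9.978s
user	0m34.485s
sys	0m0.110s
```

>>> {"name": "carry_out", "arguments": {
  "deltas": [
    [0,-0.35,0,0,-1],
    [0,-0.7,0,0,-1],
    [0,-1,0,0,-1],
    [0,-1,0,0,-1]
  ]
}}

```text
clock: 14.82
position: [0.3599, 0.1834, 0.4033]
ee_rot: [0.113, 0.939, -0.032, 0.324]
ft_force: [-0.0, -0.4, -2.9]
grip_width: 0.598
grasp_force: 54.5
```

```bash
python3 st.py; timeout 550 python3 p4.py 7|head -7
```

```text
14.82 [0.3599 0.1834 0.4033] q [-0.527 -0.497 -0.365  2.041  0.431  1.269  0.387] F [-0.  -0.4 -2.9] w 0.598 54.5
[[-0.764  0.233  0.602]
 [ 0.191  0.972 -0.134]
 [-0.616  0.012 -0.787]]
[-1, -1, -1] 0 [0.369, 0.07, 0.591] 35.9 [-0.58, -0.5, -0.09, 1.65, 0.46, 1.61, 0.75]
[0, -1, 0] 0 [0.366, -0.067, 0.615] 31.6 [0.04, -0.5, -0.1, 1.56, 0.17, 1.57, 1.29]
[1, -1, 0] 0 [0.285, -0.181, 0.592] 23.6 [0.61, -0.5, -0.07, 1.57, -0.1, 1.66, 1.81]
[1, 1, 0] 0 [0.279, -0.063, 0.579] 14.3 [0.36, -0.5, -0.18, 1.55, -0.04, 1.83, 1.47]
[0.5, 0.0, 0.5] 0 [0.276, -0.058, 0.509] 8.5 [0.24, -0.5, -0.15, 1.7, -0.01, 1.8, 1.4]
[0.5, -0.5, 0.5] 0 [0.239, -0.134, 0.44] 2.9 [0.57, -0.5, -0.14, 1.84, -0.05, 1.74, 1.72]
[1, -1, 1] 0 [0.107, -0.249, 0.311] 0.9 [1.03, -0.5, -0.03, 2.11, -0.02, 1.54, 2.29]
```

>>> {"name": "carry_out", "arguments": {
  "deltas": [
    [-0.35,-0.35,-0.35,0,-1],
    [-0.7,-0.7,-0.7,0,-1],
    [-1,-1,-1,0,-1],
    [-1,-1,-1,0,-1]
  ]
}}

```text
clock: 15.32
position: [0.3799, 0.1419, 0.4979]
ee_rot: [0.102, 0.942, -0.038, 0.319]
ft_force: [-0.5, 0.9, -5.3]
grip_width: 0.608
grasp_force: 54.8
```

>>> {"name": "carry_out", "arguments": {
  "deltas": [
    [0,-0.35,0,0,-1],
    [0,-0.7,0,0,-1],
    [0,-1,0,0,-1],
    [0,-1,0,0,-1]
  ]
}}

```text
clock: 15.82
position: [0.4, 0.0818, 0.4768]
ee_rot: [0.124, 0.945, -0.062, 0.295]
ft_force: [-1.0, -1.5, -3.5]
grip_width: 0.599
grasp_force: 55.3
```

```bash
python3 st.py; timeout 550 python3 p4.py 5|head -5
```

```text
15.82 [0.4    0.0818 0.4768] q [-0.492 -0.498 -0.139  1.889  0.432  1.39   0.683] F [-1.  -1.5 -3.5] w 0.599 55.3
[[-0.795  0.271  0.542]
 [ 0.198  0.962 -0.19 ]
 [-0.573 -0.043 -0.819]]
[0, -1, 0] 0 [0.402, -0.049, 0.493] 30.5 [-0.03, -0.5, -0.12, 1.82, 0.23, 1.37, 1.15]
[1, -1, -1] 0 [0.309, -0.108, 0.574] 21.5 [0.22, -0.5, -0.11, 1.6, 0.13, 1.71, 1.42]
[1, -1, 1] 0 [0.245, -0.24, 0.453] 15.1 [0.73, -0.5, -0.06, 1.84, -0.03, 1.53, 1.93]
[1, 1, 0] 0 [0.245, -0.146, 0.432] 4.7 [0.64, -0.5, -0.18, 1.86, -0.06, 1.7, 1.74]
[1, -1, 1] 0 [0.109, -0.258, 0.3] 1.1 [1.04, -0.5, -0.03, 2.13, -0.02, 1.49, 2.28]
```

>>> {"name": "carry_out", "arguments": {
  "deltas": [
    [0,-0.35,0,0,-1],
    [0,-0.7,0,0,-1],
    [0,-1,0,0,-1],
    [0,-1,0,0,-1],
    [0,-1,0,0,-1]
  ]
}}

```text
clock: 16.45
position: [0.4168, 0.0204, 0.429]
ee_rot: [0.104, 0.95, -0.102, 0.276]
ft_force: [-0.2, -1.3, -4.3]
grip_width: 0.602
grasp_force: 55.6
```

>>> {"name": "carry_out", "arguments": {
  "deltas": [
    [0.35,-0.35,-0.35,0,-1],
    [0.7,-0.7,-0.7,0,-1],
    [1,-1,-1,0,-1],
    [1,-1,-1,0,-1],
    [1,-1,-1,0,-1]
  ]
}}

```text
clock: 17.08
position: [0.2702, 0.0437, 0.254]
ee_rot: [0.058, 0.998, 0.017, -0.023]
ft_force: [-1.2, -2.6, -7.6]
grip_width: 0.598
grasp_force: 55.9
```

```bash
python3 st.py; timeout 550 python3 p4.py 4|head -4
```

```text
17.07 [0.2702 0.0437 0.254 ] q [-0.529 -0.496  0.182  2.216  0.036  1.442  1.08 ] F [-1.2 -2.6 -7.6] w 0.598 55.9
[[-0.992  0.117 -0.044]
 [ 0.115  0.993  0.037]
 [ 0.048  0.032 -0.998]]
[-0.5, -0.5, -0.5] 0 [0.333, -0.043, 0.323] 3.3 [-0.49, -0.37, 0.39, 1.98, 0.1, 1.55, 1.32]
[-1, -1, -1] 0 [0.459, -0.201, 0.45] 2.7 [-0.39, 0.06, 0.77, 1.4, -0.06, 1.75, 1.83]
[0, -1, -1] 0 [0.443, -0.351, 0.582] 0.3 [0.12, 0.33, 0.75, 0.86, -0.25, 2.03, 2.19]
[-0.5, 0.5, 0.0] 0 [0.526, -0.285, 0.58] 0.2 [0.07, 0.42, 0.67, 0.73, -0.29, 2.06, 2.02]
```

>>> {"name": "carry_out", "arguments": {
  "deltas": [
    [-0.2,-0.25,-0.3,-0.2,-1],
    [-0.4,-0.5,-0.6,-0.46,-1],
    [-0.67,-0.87,-0.9,-0.46,-1],
    [-0.67,-0.87,-0.9,-0.46,-1],
    [-0.67,-0.87,-0.9,-0.46,-1]
  ]
}}

```text
clock: 17.7
position: [0.3609, -0.105, 0.385]
ee_rot: [-0.057, 0.998, 0.015, -0.017]
ft_force: [0.1, 0.3, -4.1]
grip_width: 0.6
grasp_force: 57.5
```

>>> {"name": "carry_out", "arguments": {
  "deltas": [
    [-0.25,-0.25,-0.25,-0.2,-1],
    [-0.5,-0.5,-0.5,-0.46,-1],
    [-0.8,-0.7,-0.7,-0.46,-1],
    [-0.8,-0.7,-0.7,-0.46,-1]
  ]
}}

```text
clock: 18.2
position: [0.4983, -0.1957, 0.4805]
ee_rot: [-0.179, 0.984, 0.017, -0.018]
ft_force: [-0.3, -0.1, -3.7]
grip_width: 0.603
grasp_force: 57.4
```

```bash
python3 st.py; sed -i 's/mags=(.5,1)/mags=(.2,.5,1)/;s/p\[0\]>.39)/p[0]>.39) and p[1]<0/' p4.py; timeout 550 python3 p4.py 2|head -2;python3 - <<'E'
import json,numpy as np
from scipy.spatial.transform import Rotation as Ro
from p2 import tgt
o=[json.loads(l) for l in open('log.jsonl')][-1]
print('rot err tool deg',np.degrees((Ro.from_quat(o[2]).inv()*tgt(21,0)).as_rotvec()).round(2))
E
```

```text
18.2 [ 0.4983 -0.1957  0.4805] q [-0.479  0.197  0.961  1.25  -0.172  1.823  2.37 ] F [-0.3 -0.1 -3.7] w 0.603 57.4
[[-0.935 -0.352 -0.041]
 [-0.353  0.935  0.027]
 [ 0.029  0.039 -0.999]]
[1, 0, -1] 0 [0.362, -0.256, 0.613] 0.4 [-0.47, -0.04, 0.95, 1.11, 0.03, 2.05, 2.43]
[-1, 1, 1] 0 [0.445, -0.075, 0.474] 0.3 [-0.63, -0.12, 0.62, 1.48, 0.07, 1.76, 1.93]
rot err tool deg [ 2.26 -1.65 -0.34]
```

>>> {"name": "carry_out", "arguments": {
  "deltas": [
    [0.3,0,-0.3,0,-1],
    [0.6,0,-0.6,0,-1],
    [1,0,-1,0,-1],
    [1,0,-1,0,-1]
  ]
}}

```text
clock: 18.7
position: [0.3689, -0.2525, 0.6068]
ee_rot: [-0.178, 0.984, 0.01, -0.004]
ft_force: [0.4, -0.6, -4.4]
grip_width: 0.603
grasp_force: 57.5
```

```bash
python3 st.py; cat > e.py <<'E'
from p2 import *
o=[json.loads(l) for l in open('log.jsonl')][-1]
print('rot err tool deg',np.degrees((Ro.from_quat(o[2]).inv()*tgt(21,0)).as_rotvec()).round(2))
E
python3 e.py; timeout 550 python3 p4.py 2|head -2
```

```text
18.7 [ 0.3689 -0.2525  0.6068] q [-2.050e-01 -1.000e-03  7.220e-01  1.104e+00 -1.100e-02  2.057e+00
  2.440e+00] F [ 0.4 -0.6 -4.4] w 0.603 57.5
[[-0.937 -0.35  -0.011]
 [-0.35   0.937  0.018]
 [ 0.004  0.021 -1.   ]]
rot err tool deg [ 1.19 -0.21 -0.53]
[-0.5, -0.5, 0.0] 0 [0.458, -0.297, 0.599] 0.5 [0.06, 0.28, 0.67, 0.85, -0.21, 2.06, 2.54]
[1, 0, 0] 0 [0.325, -0.337, 0.597] 0.1 [0.58, 0.05, 0.12, 1.07, -0.01, 2.02, 2.59]
```

>>> {"name": "carry_out", "arguments": {
  "deltas": [
    [-0.25,-0.25,0,0,-1],
    [-0.5,-0.5,0,0,-1],
    [-0.5,-0.5,0,0,-1]
  ]
}}

```text
clock: 19.08
position: [0.4679, -0.2939, 0.5918]
ee_rot: [-0.179, 0.984, 0.01, -0.004]
ft_force: [0.4, 0.9, -4.1]
grip_width: 0.601
grasp_force: 57.4
```

```bash
python3 st.py; python3 e.py; cat > q.py <<'E'
from p2 import *
o=[json.loads(l) for l in open('log.jsonl')][-1]
Rc=Ro.from_quat(o[2]);q=np.array(o[0]);p=np.array(o[1])
for t in([.589,-.219,.25],[.589,-.219,.17],[.589,-.219,.106]):
    t=np.array(t);print(t,'units',(Rc.inv().apply(t-p)/.15).round(3));q=solve(q,t,Rc,X,.3);print(np.linalg.norm(fk(q,X)[0]-t).round(4),q.round(2))
E
python3 q.py
```

```text
19.07 [ 0.4679 -0.2939  0.5918] q [ 0.229  0.275  0.393  0.846 -0.127  2.057  2.483] F [ 0.4  0.9 -4.1] w 0.601 57.4
[[-0.936 -0.353 -0.012]
 [-0.353  0.936  0.018]
 [ 0.005  0.021 -1.   ]]
rot err tool deg [ 1.18 -0.27 -0.35]
[ 0.589 -0.219  0.25 ] units [-0.943  0.135  2.278]
0.0 [ 0.06  0.37  0.29  1.44 -0.12  1.37  2.29]
[ 0.589 -0.219  0.17 ] units [-0.945  0.124  2.811]
0.0 [ 0.07  0.42  0.28  1.54 -0.13  1.21  2.31]
[ 0.589 -0.219  0.106] units [-0.947  0.115  3.237]
0.0 [ 0.08  0.48  0.27  1.6  -0.15  1.1   2.32]
```

>>> {"name": "carry_out", "arguments": {
  "deltas": [
    [0,0,-0.15,0,-1],
    [0,0,-0.15,0,-1]
  ]
}}

```text
clock: 19.32
position: [0.4622, -0.292, 0.6045]
ee_rot: [-0.179, 0.984, 0.002, 0.004]
ft_force: [-0.2, 0.3, -3.9]
grip_width: 0.605
grasp_force: 57.6
```

```bash
python3 st.py; python3 e.py;python3 q.py
```

```text
19.32 [ 0.4622 -0.292   0.6045] q [ 0.216  0.257  0.408  0.841 -0.124  2.058  2.482] F [-0.2  0.3 -3.9] w 0.605 57.6
[[-0.936 -0.351  0.008]
 [-0.351  0.936  0.005]
 [-0.009  0.002 -1.   ]]
rot err tool deg [ 0.12  0.52 -0.43]
[ 0.589 -0.219  0.25 ] units [-0.941  0.154  2.372]
0.0 [ 0.05  0.35  0.3   1.46 -0.11  1.34  2.29]
[ 0.589 -0.219  0.17 ] units [-0.936  0.153  2.905]
0.0 [ 0.06  0.41  0.29  1.56 -0.13  1.19  2.3 ]
[ 0.589 -0.219  0.106] units [-0.933  0.152  3.332]
0.0 [ 0.07  0.47  0.28  1.62 -0.15  1.07  2.32]
```

>>> {"name": "carry_out", "arguments": {
  "deltas": [
    [-0.16,0.02,0.35,0,-1],
    [-0.32,0.05,0.7,0,-1],
    [-0.47,0.08,1,0,-1],
    [-0.47,0.08,1,0,-1]
  ]
}}

```text
clock: 19.82
position: [0.5258, -0.252, 0.4505]
ee_rot: [-0.181, 0.983, 0.004, 0.001]
ft_force: [-0.5, -0.3, -4.0]
grip_width: 0.6
grasp_force: 57.3
```

>>> {"name": "carry_out", "arguments": {
  "deltas": [
    [-0.16,0.02,0.35,0,-1],
    [-0.32,0.05,0.7,0,-1],
    [-0.46,0.07,0.9,0.01,-1],
    [-0.46,0.07,0.9,0.01,-1]
  ]
}}

```text
clock: 20.32
position: [0.5874, -0.2186, 0.3186]
ee_rot: [-0.177, 0.984, 0.003, 0.002]
ft_force: [-1.0, 0.4, -2.6]
grip_width: 0.6
grasp_force: 57.4
```

```bash
python3 st.py; python3 e.py;python3 q.py; cat > look2.py <<'E'
from h import *
o=manip.get_obs();Rc=Ro.from_quat(o['ee_rot']);tp=o['position']
for n in('scene','top'):
    p=camera(n);C=cloud(p);ok=p['depth']>0
    r=outline_of('pack',p)
    if r:
        m=cv2.erode((r[0]['region']&ok).astype(np.uint8),np.ones((3,3)))>0
        Q=Rc.inv().apply(C[m]-tp);Q=Q[np.abs(Q).max(1)<.12];print(n,'pack',round(r[0]['conf'],2),len(Q));print(np.percentile(Q,[1,5,25,50,75,95,99],axis=0).round(4).T)
        if n=='scene':
            np.savez('packpts.npz',Q=Q)
    r=outline_of('charger',p)
    if r:
        P=C[r[0]['region']&ok];P=P[P[:,2]>.01];print('charger',round(r[0]['conf'],2),cv2.minAreaRect((P[:,:2]*1000).astype(np.float32)))
    cv2.imwrite(f'pics/{n}_3.png',p['img'][:,:,::-1])
    if n=='scene': cv2.imwrite('pics/s4.png',cv2.resize(p['img'][240:440,170:370,::-1],None,fx=3,fy=3,interpolation=3))
E
python3 look2.py
```

```text
20.32 [ 0.5874 -0.2186  0.3186] q [ 0.052  0.313  0.308  1.369 -0.102  1.473  2.283] F [-1.   0.4 -2.6] w 0.6 57.4
[[-0.937 -0.349  0.004]
 [-0.349  0.937  0.006]
 [-0.006  0.005 -1.   ]]
rot err tool deg [ 0.27  0.33 -0.55]
[ 0.589 -0.219  0.25 ] units [-0.006 -0.008  0.458]
0.0 [ 0.05  0.35  0.3   1.46 -0.11  1.34  2.29]
[ 0.589 -0.219  0.17 ] units [-0.003 -0.011  0.991]
0.0 [ 0.06  0.41  0.29  1.56 -0.13  1.19  2.3 ]
[ 0.589 -0.219  0.106] units [-1.000e-03 -1.300e-02  1.418e+00]
0.0 [ 0.07  0.47  0.27  1.62 -0.15  1.07  2.31]
scene pack 0.91 1020
[[-0.0249 -0.0243 -0.0209 -0.0148 -0.0024  0.0129  0.017 ]
 [-0.0275 -0.0266 -0.025  -0.0212 -0.0136  0.0094  0.0164]
 [-0.0195 -0.0184 -0.0061  0.026   0.0536  0.0782  0.0857]]
charger 0.67 ((601.19091796875, -217.71633911132812), (150.37477111816406, 104.60417175292969), 21.692432403564453)
top pack 0.47 17
[[-0.0214 -0.0213 -0.0207 -0.0199 -0.0186 -0.017  -0.0165]
 [ 0.0127  0.0148  0.0192  0.0241  0.025   0.0258  0.0262]
 [-0.0185 -0.0175 -0.0155 -0.0146  0.0055  0.0159  0.0205]]
charger 0.86 ((597.1468505859375, -205.787353515625), (149.33181762695312, 115.81118774414062), 20.869155883789062)
```

View pics/s4.png

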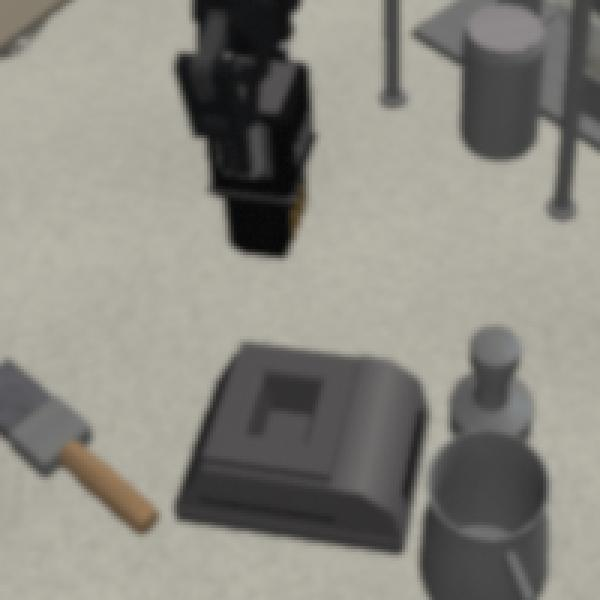

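Pack hangs upright in the gripper (crop (260,220)), with the charger bay open and free at (290,410). Next I'll refine the bay centre and the pack's offset in the hand.

```bash
cat > bay.py <<'E'
from h import *
a=np.radians(21);U=np.array([[np.cos(a),np.sin(a)],[-np.sin(a),np.cos(a)]]);g=np.array([.589,-.219])
for n in('scene','top'):
    p=camera(n)
    if n=='scene': d=p['depth'];C=cloud(p);np.savez('scene2.npz',depth=d)
    else: z=np.load('top0.npz');d=z['depth'];C=z['C']
    c=-p['R'].T@p['t'];ok=d>0
    s=(.067-c[2])/(C[...,2]-c[2]);W=c+(C-c)*s[...,None]   # ray hit on rim plane
    L=(W[...,:2]-g)@U.T
    inn=ok&(abs(L[...,0])<.035)&(abs(L[...,1])<.04)
    top=C[inn&(abs(C[...,2]-.067)<.006)];print(n,'top z',np.median(top[:,2]),len(top))
    m=inn&(C[...,2]<.058);n_,lab,st,_=cv2.connectedComponentsWithStats(m.astype(np.uint8));k=1+np.argmax(st[1:,4]);m=lab==k
    Q=L[m];print('hole n',m.sum(),'x',np.percentile(Q[:,0],[2,10,50,90,98]).round(4),'y',np.percentile(Q[:,1],[2,10,50,90,98]).round(4),'mean',Q.mean(0).round(4), cv2.minAreaRect((Q*1000).astype(np.float32)))
Q=np.load('packpts.npz')['Q']
for lo,hi in((-.01,.03),(.05,.078)):
    B=Q[(Q[:,2]>lo)&(Q[:,2]<hi)]
    # two faces: cluster by normal: far -x and far -y edges
    print('band',lo,len(B))
    for ax in(0,1):
        o=1-ax;f=B[(B[:,o]>np.percentile(B[:,o],40))] if ax==0 else B[B[:,0]>np.percentile(B[:,0],60)]
        f=B[B[:,ax]<np.percentile(B[:,ax],30)]
        print(ax,np.median(f[:,ax]).round(4),'slope',np.polyfit(f[:,2],f[:,ax],1)[0].round(3))
    h,xe=np.histogram(B[:,0],np.arange(-.03,.03,.002));print(h);h,_=np.histogram(B[:,1],np.arange(-.034,.03,.002));print(h)
E
python3 bay.py
```

```text
scene top z 0.06870398827429856 949
hole n 332 x [-0.0161 -0.0132  0.0011  0.0152  0.0179] y [-0.0236 -0.0207 -0.0052  0.0115  0.0148] mean [ 0.001  -0.0048] ((0.8481502532958984, -4.250400543212891), (35.459877014160156, 40.295562744140625), 0.4355365037918091)
top top z 0.06578298255708832 479
hole n 218 x [-0.017  -0.0141  0.0008  0.0159  0.0191] y [-0.0196 -0.0162  0.0016  0.0197  0.0234] mean [0.0009 0.0018] ((1.0549468994140625, 1.7857246398925781), (37.46881866455078, 44.84469223022461), 0.16127638518810272)
band -0.01 340
0 -0.0243 slope -0.008
1 -0.0261 slope 0.006
[ 0  0 89 60 33 21 27 22 24  6  6  6  2  2  2  3  2  2  2  3  3  3  7 13
  2  0  0  0  0]
[  0   0   1  56 131  24  17   7   9   9   9   5   7   7  11   5   6   6
   3  13   3   2   6   2   1   0   0   0   0   0   0]
band 0.05 233
0 -0.0176 slope 0.013
1 -0.0219 slope -0.005
[ 0  0  0  0  0 29 16 16 12 15  9  8 11 15 11 13  8 15 12 15 13 14  1  0
  0  0  0  0  0]
[  0   0   0   0   0  27 156  21   4   3   6   4   1   0   3   2   1   2
   0   1   2   0   0   0   0   0   0   0   0   0   0]bay.py:8: RuntimeWarning: divide by zero encountered in divide
  s=(.067-c[2])/(C[...,2]-c[2]);W=c+(C-c)*s[...,None]   # ray hit on rim plane
bay.py:8: RuntimeWarning: invalid value encountered in multiply
  s=(.067-c[2])/(C[...,2]-c[2]);W=c+(C-c)*s[...,None]   # ray hit on rim plane
```

>>> {"name": "carry_out", "arguments": {
  "deltas": [
    [-0.01,-0.01,0.3,-0.03,-1],
    [-0.01,-0.01,0.6,-0.03,-1],
    [-0.01,-0.01,0.9,-0.03,-1],
    [-0.01,-0.01,1,-0.03,-1],
    [-0.01,-0.01,1,-0.03,-1]
  ]
}}

```text
clock: 21.35
position: [0.5902, -0.2205, 0.1702]
ee_rot: [-0.184, 0.983, 0.002, 0.003]
ft_force: [-0.4, 0.5, -3.5]
grip_width: 0.599
grasp_force: 57.4
```

```bash
python3 st.py; python3 e.py;python3 q.py;  python3 look2.py | grep -A4 scene; python3 - <<'E'
from h import *
p=camera('scene');cv2.imwrite('pics/s5.png',cv2.resize(p['img'][280:430,200:350,::-1],None,fx=4,fy=4,interpolation=3))
E
```

```text
21.35 [ 0.5902 -0.2205  0.1702] q [ 0.066  0.4    0.286  1.57  -0.127  1.185  2.319] F [-0.4  0.5 -3.5] w 0.599 57.4
[[-0.932 -0.362  0.006]
 [-0.362  0.932  0.006]
 [-0.008  0.003 -1.   ]]
rot err tool deg [0.18 0.44 0.2 ]
[ 0.589 -0.219  0.25 ] units [ 0.     0.014 -0.532]
0.0 [ 0.05  0.35  0.3   1.46 -0.11  1.34  2.3 ]
[ 0.589 -0.219  0.17 ] units [0.004 0.012 0.001]
0.0 [ 0.06  0.41  0.28  1.56 -0.13  1.19  2.31]
[ 0.589 -0.219  0.106] units [0.007 0.011 0.428]
0.0 [ 0.07  0.47  0.27  1.62 -0.15  1.07  2.33]
scene pack 0.68 809
[[-0.0245 -0.0241 -0.021  -0.0148 -0.0053  0.0112  0.0163]
 [-0.0272 -0.0265 -0.0244 -0.0207 -0.0069  0.0149  0.0196]
 [-0.02   -0.0189 -0.0125  0.0243  0.0533  0.0778  0.0847]]
charger 0.83 ((601.21923828125, -217.84054565429688), (149.8203582763672, 104.27632904052734), 21.508289337158203)
```

View pics/s5.png

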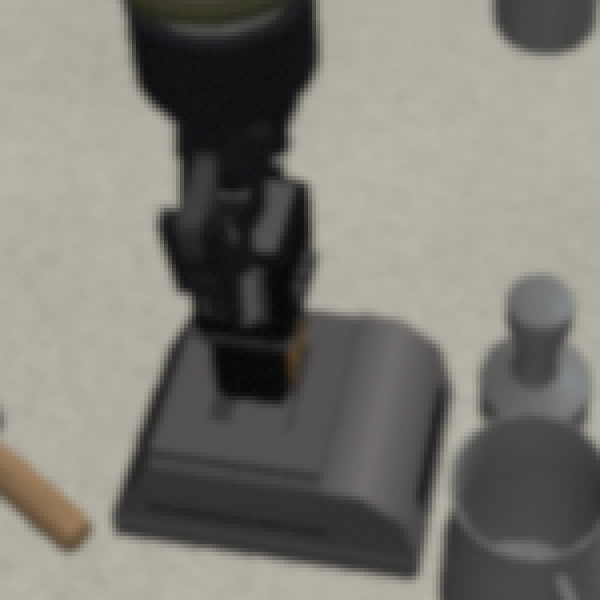

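The plug tip hovers right over the bay, at about (250,395) in the crop. Lowering gently.

>>> {"name": "carry_out", "arguments": {
  "deltas": [
    [0.005,0.01,0.03,0,-1],
    [0.005,0.01,0.06,0,-1],
    [0.005,0.01,0.1,0,-1],
    [0.005,0.01,0.15,0,-1],
    [0.005,0.01,0.15,0,-1]
  ]
}}

```text
clock: 22.32
position: [0.5887, -0.219, 0.1464]
ee_rot: [-0.184, 0.983, 0.002, 0.003]
ft_force: [-0.1, 0.4, -4.0]
grip_width: 0.603
grasp_force: 57.4
```

```bash
python3 st.py
```

```text
22.32 [ 0.5887 -0.219   0.1464] q [ 0.068  0.418  0.281  1.598 -0.132  1.14   2.322] F [-0.1  0.4 -4. ] w 0.603 57.4
[[-0.932 -0.362  0.005]
 [-0.362  0.932  0.006]
 [-0.007  0.004 -1.   ]]
```

>>> {"name": "carry_out", "arguments": {
  "deltas": [
    [0,0,0.05,0,-1],
    [0,0,0.1,0,-1],
    [0,0,0.15,0,-1],
    [0,0,0.19,0,-1],
    [0,0,0.19,0,-1]
  ]
}}

```text
clock: 22.95
position: [0.5891, -0.2188, 0.1182]
ee_rot: [-0.184, 0.983, 0.002, 0.003]
ft_force: [-1.4, -1.5, -4.2]
grip_width: 0.602
grasp_force: 57.4
```

```bash
python3 st.py
```

```text
22.95 [ 0.5891 -0.2188  0.1182] q [ 0.072  0.447  0.276  1.623 -0.141  1.088  2.328] F [-1.4 -1.5 -4.2] w 0.602 57.4
[[-0.932 -0.362  0.006]
 [-0.362  0.932  0.006]
 [-0.007  0.003 -1.   ]]
```

>>> {"name": "carry_out", "arguments": {
  "deltas": [
    [0,0,0.02,0,-1],
    [0,0,0.04,0,-1],
    [0,0,0.05,0,-1],
    [0,0,0.05,0,-1]
  ]
}}

```text
clock: 23.45
position: [0.5899, -0.2196, 0.1144]
ee_rot: [-0.184, 0.983, 0.002, 0.005]
ft_force: [-9.4, 1.4, 19.6]
grip_width: 0.606
grasp_force: 60.0
```

```bash
python3 st.py
```

```text
23.45 [ 0.5899 -0.2196  0.1144] q [ 0.073  0.451  0.275  1.626 -0.144  1.078  2.33 ] F [-9.4  1.4 19.6] w 0.606 60.0
[[-0.933 -0.361  0.009]
 [-0.361  0.933  0.005]
 [-0.01   0.002 -1.   ]]
```

>>> {"name": "carry_out", "arguments": {
  "deltas": [
    [-0.01,0,0.015,0,-1],
    [-0.01,0,0.03,0,-1],
    [-0.01,0,0.03,0,-1]
  ]
}}

```text
clock: 23.82
position: [0.5909, -0.22, 0.114]
ee_rot: [-0.183, 0.983, 0.002, 0.005]
ft_force: [-29.3, 5.9, 55.6]
grip_width: 0.605
grasp_force: 65.3
```

```bash
python3 st.py; python3 - <<'E'
from h import *
for n in('scene','top'):
    p=camera(n);C=cloud(p);r=outline_of('pack',p);ok=p['depth']>0
    L=(C[...,:2]-[.589,-.219])
    T=C[ok&(np.hypot(L[...,0],L[...,1])<.07)&(abs(C[...,2]-.067)<.007)]
    if r: m=r[0]['region']&ok;Z=C[m][:,2];print(n,r[0]['conf'],m.sum(),'z pct',np.percentile(Z,[1,5,25,50,75,90,95,99]).round(4),'charger top',np.median(T[:,2]).round(4))
    if n=='scene':cv2.imwrite('pics/s6.png',cv2.resize(p['img'][290:400,210:320,::-1],None,fx=5,fy=5,interpolation=3))
E
```

```text
23.82 [ 0.5909 -0.22    0.114 ] q [ 0.074  0.453  0.275  1.623 -0.145  1.077  2.33 ] F [-29.3   5.9  55.6] w 0.605 65.3
[[-0.933 -0.36   0.01 ]
 [-0.36   0.933  0.005]
 [-0.011  0.002 -1.   ]]
scene 0.78 586 z pct [0.0639 0.0739 0.0857 0.1129 0.1311 0.1331 0.1339 0.1351] charger top 0.0663
top 0.39 11 z pct [0.0826 0.086  0.1052 0.1161 0.1251 0.1283 0.1292 0.13  ] charger top 0.0641
```

View pics/s6.png

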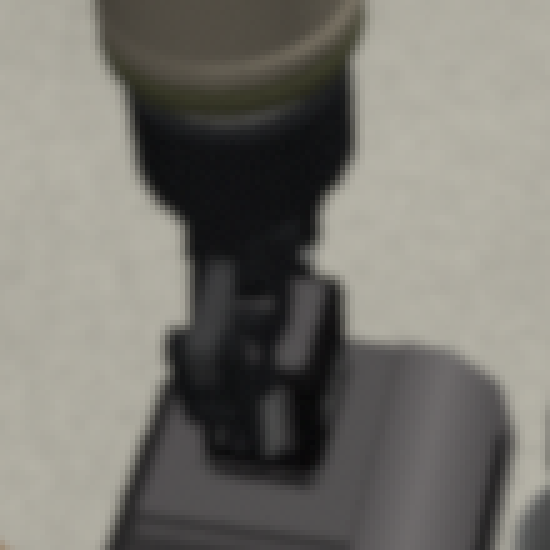

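The head sits on the charger in the crop (260,460) and the contact is stiff, so it is on the floor. I'll ease the side load, keep light downforce and open slowly.

>>> {"name": "carry_out", "arguments": {
  "deltas": [
    [0.01,0,-0.01,0,-1],
    [0.02,0,-0.02,0,-1],
    [0.02,0,-0.02,0,-1]
  ]
}}

```text
clock: 24.4
position: [0.5905, -0.2199, 0.1141]
ee_rot: [-0.184, 0.983, 0.001, 0.007]
ft_force: [-4.4, 2.3, 20.2]
grip_width: 0.602
grasp_force: 61.4
```

```bash
python3 st.py
```

```text
24.4 [ 0.5905 -0.2199  0.1141] q [ 0.074  0.449  0.275  1.628 -0.145  1.072  2.332] F [-4.4  2.3 20.2] w 0.602 61.4
[[-0.932 -0.362  0.013]
 [-0.362  0.932  0.005]
 [-0.014 -0.    -1.   ]]
```

>>> {"name": "carry_out", "arguments": {
  "deltas": [
    [0,0,0,0,0.25],
    [0,0,0,0,0.35],
    [0,0,0,0,0.45],
    [0,0,0,0,0.55],
    [0,0,0,0,0.7],
    [0,0,0,0,1],
    [0,0,0,0,1],
    [0,0,0,0,1]
  ],
  "force": 20
}}

```text
clock: 25.4
position: [0.588, -0.2194, 0.1098]
ee_rot: [-0.184, 0.983, 0.002, 0.004]
ft_force: [-0.5, 0.5, -0.4]
grip_width: 0.998
grasp_force: 0.0
```

```bash
python3 st.py
```

```text
25.4 [ 0.588  -0.2194  0.1098] q [ 0.074  0.453  0.274  1.632 -0.144  1.071  2.332] F [-0.5  0.5 -0.4] w 0.998 0.0
[[-0.932 -0.362  0.006]
 [-0.362  0.932  0.006]
 [-0.008  0.003 -1.   ]]
```

Now I'll retreat upward and check the buttons and height.

>>> {"name": "carry_out", "arguments": {
  "deltas": [
    [0,0,-0.2,0,1],
    [0,0,-0.5,0,1],
    [0,0,-0.9,0,1],
    [0,0,-0.9,0,1]
  ]
}}

```text
clock: 25.9
position: [0.5891, -0.2213, 0.2504]
ee_rot: [-0.184, 0.983, 0.0, 0.008]
ft_force: [-0.4, 0.1, -0.2]
grip_width: 0.998
grasp_force: 0.0
```

>>> {"name": "carry_out", "arguments": {
  "deltas": [
    [0.4,0,-0.4,0,1],
    [0.8,0,-0.8,0,1],
    [1,0,-1,0,1],
    [1,0,-1,0,1]
  ]
}}

```text
clock: 26.4
position: [0.4445, -0.2771, 0.3962]
ee_rot: [-0.183, 0.983, 0.001, 0.005]
ft_force: [1.0, -0.4, -0.5]
grip_width: 1.005
grasp_force: 0.0
```

```bash
python3 st.py; python3 - <<'E'
from h import *
a=np.radians(21.2);ex=np.array([np.cos(a),np.sin(a),0]);ey=np.array([-np.sin(a),np.cos(a),0])
for n in('scene','top'):
    p=camera(n);C=cloud(p);r=outline_of('pack',p);ok=p['depth']>0
    D=C-[.589,-.219,0];x=D@ex;y=D@ey;near=ok&(abs(x)<.06)&(abs(y)<.05)
    T=C[near&(abs(C[...,2]-.066)<.005)]
    m=near&(C[...,2]>.08)&(C[...,2]<.2)
    print(n,'charger top',np.median(T[:,2]).round(4),'head n',m.sum(),'x',np.percentile(x[m],[1,5,50,95,99]).round(4),'y',np.percentile(y[m],[1,5,50,95,99]).round(4),'z',np.percentile(C[m][:,2],[50,75,90,95,99]).round(4))
    b=near&(C[...,2]>.095)&(C[...,2]<.122)
    print('button band y',np.percentile(y[b],[1,5,95,99]).round(4))
    f=near&(C[...,2]>.122)&(abs(x)<.018)&(abs(y)<.02)
    if f.sum()>20:
        P=C[f];s=np.linalg.svd(P-P.mean(0),full_matrices=0)[2][2];print('top normal',(s*np.sign(s[2])).round(3),P[:,2].mean().round(4))
    if n=='scene':cv2.imwrite('pics/s7.png',cv2.resize(p['img'][310:410,210:320,::-1],None,fx=5,fy=5,interpolation=3))
    for q in('cup','bean_tin','pitcher','tamper','brush','jar_large','jar_small'):
        rr=boxes_of(q,p); print(q,[np.round(v['position'],3).tolist() for v in rr[:1]],end=' ')
    print()
E
```

```text
26.4 [ 0.4445 -0.2771  0.3962] q [ 0.13   0.055  0.366  1.498 -0.028  1.586  2.433] F [ 1.  -0.4 -0.5] w 1.005 0.0
[[-0.933 -0.359  0.01 ]
 [-0.359  0.933  0.004]
 [-0.011  0.    -1.   ]]
scene charger top 0.0671 head n 1062 x [-0.0208 -0.0185  0.0049  0.0236  0.0242] y [-0.033  -0.0316 -0.017   0.0188  0.0247] z [0.1288 0.1323 0.1336 0.1342 0.1352]
button band y [-0.0335 -0.0328  0.009   0.0165]
top normal [-0.01  -0.013  1.   ] 0.1329
cup [[0.667, 0.338, 0.044]] bean_tin [[0.565, 0.11, 0.086]] pitcher [[0.739, -0.234, 0.064]] tamper [[0.694, -0.132, 0.029]] brush [[0.448, -0.291, 0.017]] jar_large [[0.602, -0.23, 0.127]] jar_small [[0.636, 0.278, 0.445]] 
top charger top 0.0648 head n 408 x [-0.0205 -0.0186  0.0018  0.0222  0.0243] y [-0.0281 -0.0224  0.0059  0.0314  0.0341] z [0.1282 0.1305 0.1324 0.1331 0.1347]
button band y [-0.0298 -0.0292  0.0341  0.0346]
top normal [-0.046 -0.029  0.999] 0.13
cup [[0.436, -0.289, 0.013]] bean_tin [[0.546, 0.107, 0.111]] pitcher [[0.744, -0.227, 0.042]] tamper [] brush [[0.436, -0.287, 0.013]] jar_large [[0.582, 0.154, 0.516]] jar_small [[0.614, 0.299, 0.485]]
```

View pics/s7.png

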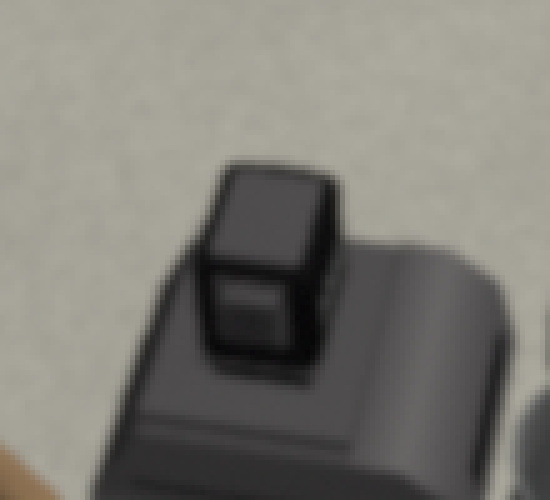

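The head stands upright on the charger (crop (265,260)). The buttons measure about 64 mm across, so both have sprung out, and the other things read the same positions as before.

```bash
python3 -c "
from workcell import ticket
print(ticket.hand_in())"
```

```text
the job is handed in; nothing more can be done
None
```

I drew the pack out of the vacuum and pushed it down onto the charger floor. It now stands upright with both buttons out (about 64 mm across), and I handed the job in at about 27 s of the 58 s. The head read 1–2 mm higher than expected, which is within the camera error; I took the sprung-out buttons as proof of latching and did not pull-test it.

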